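# Cure the new flies on the hand-cranked turntable and store them

### The job

The freshly lacquered flies, sealed in their capped vials, have to be carried slowly past the curing lamp: stand every vial from the bench fully down in its own blue cup of the turntable, then grip the crank's orange sleeve and, keeping hold of it, crank counter-clockwise (seen from above) until the white line on the turntable points at the red post. Then move every vial to a hole of the dark wooden block, fully down and upright, leaving the turntable with its line at the post. Turn the table only by the crank, and leave the thread spools and the bead jar where they stand.

Things in the scene. Friction and masses are not known exactly. Their poses are not given: they have to be found in the camera images.
- vial0_mid (a point): centre of vial 0 (half-way up, 33 mm above its underside): a clear round vial with heavy brass foot, white cap, red fly and cap dot, a plain cylinder 26 mm in diameter, 66 mm tall overall, 70 g, bottom-heavy, foot chamfered 1.5 mm; z is its axis, up from foot to cap. It starts upright on the bench. Two to four of the vials are there
- vial1_mid (a point): centre of vial 1 (half-way up, 33 mm above its underside): a clear round vial with heavy brass foot, white cap, yellow fly and cap dot, a plain cylinder 26 mm in diameter, 66 mm tall overall, 70 g, bottom-heavy, foot chamfered 1.5 mm; z is its axis, up from foot to cap. It starts upright on the bench. Two to four of the vials are there
- vial2_mid (a point): centre of vial 2 (half-way up, 33 mm above its underside): a clear round vial with heavy brass foot, white cap, green fly and cap dot, a plain cylinder 26 mm in diameter, 66 mm tall overall, 70 g, bottom-heavy, foot chamfered 1.5 mm; z is its axis, up from foot to cap. It starts upright on the bench. Two to four of the vials are there
- vial3_mid (a point): centre of vial 3 (half-way up, 33 mm above its underside): a clear round vial with heavy brass foot, white cap, blue fly and cap dot, a plain cylinder 26 mm in diameter, 66 mm tall overall, 70 g, bottom-heavy, foot chamfered 1.5 mm; z is its axis, up from foot to cap. It starts upright on the bench. Two to four of the vials are there
- cup0 (a point): centre of the mouth of a blue cup fixed on the turntable, 73 mm above the bench; the cup is 37 mm across outside, 29 mm inside, 26 mm deep from mouth to floor (a vial fully down has its centre 7 mm above the mouth). The four cups stand on a circle of radius 42 mm, 90 degrees apart, and turn with the turntable; z is up
- cup1 (a point): centre of the mouth of a blue cup fixed on the turntable, 73 mm above the bench; the cup is 37 mm across outside, 29 mm inside, 26 mm deep from mouth to floor (a vial fully down has its centre 7 mm above the mouth). The four cups stand on a circle of radius 42 mm, 90 degrees apart, and turn with the turntable; z is up
- cup2 (a point): centre of the mouth of a blue cup fixed on the turntable, 73 mm above the bench; the cup is 37 mm across outside, 29 mm inside, 26 mm deep from mouth to floor (a vial fully down has its centre 7 mm above the mouth). The four cups stand on a circle of radius 42 mm, 90 degrees apart, and turn with the turntable; z is up
- cup3 (a point): centre of the mouth of a blue cup fixed on the turntable, 73 mm above the bench; the cup is 37 mm across outside, 29 mm inside, 26 mm deep from mouth to floor (a vial fully down has its centre 7 mm above the mouth). The four cups stand on a circle of radius 42 mm, 90 degrees apart, and turn with the turntable; z is up
- block_hole0 (a point): centre of the mouth of a hole in the dark wooden block (block 60 x 200 x 40 mm, fixed, four holes in a row along its y axis, 46 mm apart); the hole is 29 mm across, 26 mm deep with a floor (a vial fully down has its centre 7 mm above the mouth), mouth 40 mm above the bench; x points across the row, y along it, z up
- block_hole1 (a point): centre of the mouth of a hole in the dark wooden block (block 60 x 200 x 40 mm, fixed, four holes in a row along its y axis, 46 mm apart); the hole is 29 mm across, 26 mm deep with a floor (a vial fully down has its centre 7 mm above the mouth), mouth 40 mm above the bench; x points across the row, y along it, z up
- block_hole2 (a point): centre of the mouth of a hole in the dark wooden block (block 60 x 200 x 40 mm, fixed, four holes in a row along its y axis, 46 mm apart); the hole is 29 mm across, 26 mm deep with a floor (a vial fully down has its centre 7 mm above the mouth), mouth 40 mm above the bench; x points across the row, y along it, z up
- block_hole3 (a point): centre of the mouth of a hole in the dark wooden block (block 60 x 200 x 40 mm, fixed, four holes in a row along its y axis, 46 mm apart); the hole is 29 mm across, 26 mm deep with a floor (a vial fully down has its centre 7 mm above the mouth), mouth 40 mm above the bench; x points across the row, y along it, z up
- turntable: round dark steel turntable, 130 mm across, origin on its axis 30 mm above the bench, disc top 44 mm above the bench; its x axis runs along the white line. It turns about the vertical, geared to the crank: a quarter of the crank's angle, same direction. It stands with the crank on one black deck, 30 mm high, about 180 x 345 mm
- lamp_face (a point): middle of the curing lamp's violet face, 95 mm above the bench, fixed to the deck 102 mm from the turntable's axis, on the side away from the crank; aluminium head 100 mm wide, 30 mm thick, its top 120 mm above the bench
- index_post (a point): top of the red post, 8 mm in diameter, 46 mm above the bench, at the rim of the turntable, 74 mm from its axis: the white line must point at it
- crank (a joint): crank angle in rad, growing counter-clockwise seen from above, with a stop at 0 and one at 20.5. It starts between 0.3 and 5; the turntable's white line points at the red post at 18.0 and at no other angle. The crank stays where it is left (about 2 N at the sleeve turns it)
- sleeve: orange grip sleeve, a plain upright cylinder 22 mm in diameter, 48 mm tall, spinning freely on the crank's pin; origin at the centre of its lower end, 61 mm above the bench (the steel crank arm is 3 mm beneath, its top 58 mm above the bench); it moves round the crank axis at a radius of 45 mm and always stays upright
- sleeve_mid (a point): centre of the orange sleeve, half-way up it, 85 mm above the bench
- crank_axis (a point): fixed point on the vertical axis about which the crank turns, level with the middle of the sleeve
- spool_olive_mid (a point): centre of the spool of olive thread, 34 mm in diameter, 40 mm tall, a bystander, loose
- spool_red_mid (a point): centre of the spool of dark red thread, 34 mm in diameter, 40 mm tall, a bystander, loose
- spool_gold_mid (a point): centre of the spool of gold thread, 34 mm in diameter, 40 mm tall, a bystander, loose
- bead_jar_mid (a point): centre of the amber bead jar with black lid, 44 mm in diameter, 50 mm tall, a bystander, loose

How it is judged:
By the outcome, as a careful person would: the job done as asked, in the order asked, and still so for the second after the job is handed in, with the robot touching nothing.
Of vial0, vial1, vial2, vial3 only 2 to 4 are there at a start; the rules pass over those that are not, and their reading is None.
At some moment in a run one of vial0, vial1, vial2, vial3 may be knocked a few centimetres aside while the robot is not near it.
It also fails if it takes over 210 s, if anything falls off the work surface, if the arm or the gripper's body presses on something with over 40 N, if the wrist force passes 120 N, or if a joint passes its speed limit or range.

### The arm

A 6-joint arm with a two-finger parallel gripper is mounted at the origin on the work surface. World frame = base frame: x ahead of the robot, y to its left, z up, the work surface at z = 0. Lengths are in m, angles in degrees, forces in N, time in s.
With the tool pointing down it reaches from about 0.15 to 0.775 m from the base axis. Payload 6.1 kg.
Tool frame: the origin (TCP) lies midway between the tips of the shut fingers; the grasp point (between the pads) lies 19 mm behind it; z points along the fingers, y is the line along which they close (so a half turn about z gives the same grasp; the last joint's range is limited). The gripper opens to 85 mm and grips with 20 to 120 N. Pads are 22 mm wide; open, the fingers measure 114 mm over their backs; the gripper's body (76 mm by 85 mm) begins 54 mm behind the grasp point. The pads swing forward as they close: fully open they stand 13 mm farther back than shut.
Start: joints at [63.197, 7.208, -2.269, 80.523, 0, 90], TCP at [0.237, 0.469, 0.231] pointing down, gripper open.
Joint ranges: [-155.77, 155.77], [-54.66, 111.73], [-72.52, 77.12], [-102.08, 115.82], [-83.92, 84.16], [-180, 180]. Speed limits (degrees/s): [136.94, 136.94, 172.46, 180, 180, 180].

### API

Orientations are given as [roll, pitch, yaw] about the fixed x, y, z axes, in that order (R = Rz(yaw) Ry(pitch) Rx(roll)).
In Python, from rig import ctrl, snapshot, camera_params, nets gives the robot as it stands.
- The arm moves only by the shell command python3 -m inch 'ROWS' [FORCE]. ROWS is JSON, a list of rows, each a list of 5 numbers: the opening in per cent of the stroke, from 0 (shut) to 100 (fully open), then the shift along the tool's x, y, z in cm, then the turn about the tool's z in rad. In form: [[grip, tx, ty, tz, twist], ...]. A call has 1 to 8 rows; each row is the pose to reach, as a shift and turn from the pose commanded when the call began, along the tool's axes at that moment; what a row does not reach only later rows make up. A row lasts 1/10 s, in which the tool goes at most 50 mm and 8.59 degrees, less where a joint would pass 70% of its speed; a pose out of reach is approached as far as the arm can. A call with a gripper value outside its range is refused whole. The fingers move at their own pace and stop on an object; FORCE is the grip in N (left out, the last holds). Time passes only in rows, so rows that repeat a pose let the fingers close. It gives the time, the measured TCP pose, the force, the opening and the grip force at its end, in the units of the state.
- ctrl.read_state(): the state, without advancing time (a new reading comes with each control period).
- snapshot(name): name is "side" or "top" or "wrist"; returns the picture (400x640x3 uint8, blue, green, red); there is no depth.
- camera_params(name): a dict with "fx", "fy", "cx", "cy" (pixels), "extrinsics" (4x4, takes a point from camera to world coordinates). Camera axes: x right, y down, z forward; pixel columns grow to the right and rows downward; lengths in m; the calibration is good to about 2 mm. A picture is of the moment at which its call begins: read the wrist's pose just before it. camera_params takes no time and is no camera call; for the wrist camera it gives the pose at the moment of the call.
- ctrl.finish_job(): hands the job in; it is judged then, once.
Trained networks look in the newest picture that a camera, given by its name, has taken for a name from the list of things; names that differ only in an ending like _2 or _b are one class to them, and where a whole thing is asked for, a point or a joint stands for the part that bears it (a point fixed in the world has none). Each returns a list of dicts, best first, with "p" (0 to 1); they miss things now and then, are a little off and sometimes report something else, mostly with a low value. They report only what shows in the picture. A call takes as long as a camera call.
- nets.search_frame(camera, query): "bbox" ([left, top, right, bottom] in pixels, round what is visible of it).
- nets.tip_of(camera, query): "uv" ([column, row] in pixels: a listed point, or the origin of a listed thing).
The state is a dict: "t": time; "joints": joint angles; "qd": joint speeds; "effort": joint torques, N m; "position": TCP position; "eef_rot": TCP orientation; "contact_force": force on the tool from outside, world axes, zero at the start; "moment": the same for the moment, N m; "grip_width": opening from 0.0 (shut) to 1.0 (fully open); "grip_force": force on a finger pad.
Only numpy, scipy, OpenCV 4.12 (cv2) and the standard library are available. Lean on these libraries where they do the work, as an engineer would, in place of code of your own. Each camera call takes 0.05 s, during which the arm holds its last target. There are 200 camera calls.

## Working session

There is one attempt and no reset: what is moved stays moved. The work goes in short steps, Python scripts to look and compute and a shell command to move; the robot and the scene stay as the last step left them, time stands still between calls to the robot, and variables do not carry over. Pictures are saved under pics/ and viewed, at most 14 in all, crops included, and the job is handed in when it is done.

```bash
ls; mkdir -p pics; python3 - <<'E'
from rig import ctrl,snapshot,camera_params,nets
import cv2,numpy as np
s=ctrl.read_state();print(s['t'],s['joints'],s['position'],s['eef_rot'],s['grip_width'])
for c in['top','side']:
    im=snapshot(c);cv2.imwrite(f'pics/{c}0.png',im)
    p=camera_params(c);print(c,p['fx'],p['cx'],p['cy'],np.round(p['extrinsics'],3).tolist())
E
```

```text
pics
0.0 [ 6.31962219e+01  7.24115406e+00 -2.32580163e+00  8.05223298e+01
  9.37868999e-04  9.00013608e+01] [0.23656035 0.4682439  0.23053433] [-1.79910714e+02 -9.35747266e-04  1.53194860e+02] 0.9987439679219272
top 444.98284822508134 308.7718486111188 202.98091523282943 [[-0.014, -0.994, 0.113, 0.444], [-1.0, 0.012, -0.015, 0.03], [0.013, -0.113, -0.993, 1.196], [0.0, 0.0, 0.0, 1.0]]
side 381.0877780545629 315.45782821583964 198.786199735588 [[0.911, -0.291, 0.294, 0.318], [-0.413, -0.627, 0.66, -0.547], [-0.008, -0.722, -0.691, 0.708], [0.0, 0.0, 0.0, 1.0]]
```

View pics/top0.png

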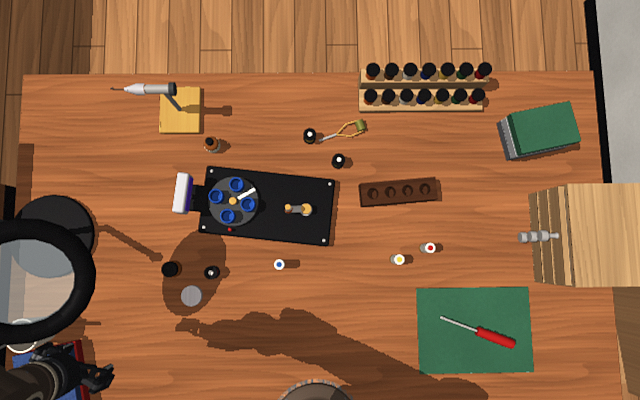

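View pics/side0.png

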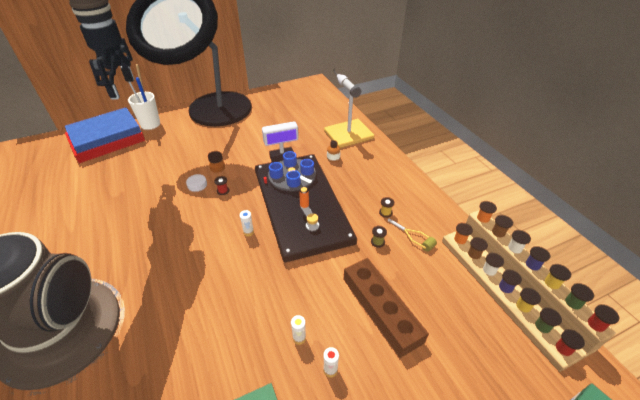

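Top view: vials blue (279,264), yellow (399,259), red (430,247), no green one; turntable about (233,201), crank sleeve near (305,209), post at (229,229), block (400,191). Now I'll measure with both cameras.

```bash
cat > h.py <<'E'
from rig import ctrl,snapshot,camera_params,nets
import numpy as np, cv2
def ray(c,uv,p=None):
    p=p or camera_params(c);E=np.array(p['extrinsics'])
    d=np.array([(uv[0]-p['cx'])/p['fx'],(uv[1]-p['cy'])/p['fy'],1.])
    return E[:3,3],E[:3,:3]@d
def at_z(c,uv,z,p=None):
    o,d=ray(c,uv,p);return o+d*(z-o[2])/d[2]
def tri(a,b):
    (o1,d1),(o2,d2)=a,b
    s=np.linalg.lstsq(np.c_[d1,-d2],o2-o1,rcond=None)[0]
    p,q=o1+d1*s[0],o2+d2*s[1];return (p+q)/2,np.linalg.norm(p-q)
def proj(c,X):
    p=camera_params(c);E=np.array(p['extrinsics']);v=E[:3,:3].T@(np.array(X)-E[:3,3])
    return p['fx']*v[0]/v[2]+p['cx'],p['fy']*v[1]/v[2]+p['cy']
Z=dict(vial0_mid=.033,vial1_mid=.033,vial2_mid=.033,vial3_mid=.033,cup0=.073,block_hole0=.04,turntable=.03,lamp_face=.095,index_post=.046,sleeve_mid=.085,crank_axis=.085,spool_olive_mid=.02,spool_red_mid=.02,spool_gold_mid=.02,bead_jar_mid=.025)
E
python3 - <<'E'
from h import *
for c in['top','side']:
    snapshot(c)
    for n,z in Z.items():
        r=nets.tip_of(c,n)
        print(c,n,[(round(q['p'],2),np.round(q['uv'],1).tolist(),np.round(at_z(c,q['uv'],z)[:2],4).tolist()) for q in r[:5] if q['p']>.2])
print(ctrl.read_state()['t'])
E
```

```text
top vial0_mid [(0.64, [427.5, 247.1], [0.4563, -0.2956]), (0.36, [170.5, 269.4], [0.4082, 0.3712])]
top vial1_mid [(0.56, [396.7, 259.4], [0.4256, -0.2138]), (0.42, [393.9, 189.1], [0.6102, -0.2131])]
top vial2_mid []
top vial3_mid [(0.67, [427.3, 249.9], [0.4491, -0.2947]), (0.38, [283.5, 264.2], [0.4174, 0.0803])]
top cup0 [(0.68, [238.4, 182.0], [0.6275, 0.1918]), (0.65, [229.0, 216.7], [0.5391, 0.2152]), (0.59, [213.2, 194.5], [0.5961, 0.2555]), (0.59, [246.8, 202.9], [0.5736, 0.1704])]
top block_hole0 [(0.96, [406.5, 190.3], [0.6056, -0.2447]), (0.93, [389.7, 191.5], [0.603, -0.2003]), (0.71, [426.3, 188.2], [0.6106, -0.2973])]
top turntable [(0.9, [233.4, 199.6], [0.5877, 0.211])]
top lamp_face [(0.87, [192.1, 193.8], [0.5955, 0.3034])]
top index_post [(0.61, [226.5, 229.2], [0.5091, 0.2258])]
top sleeve_mid [(0.25, [426.3, 248.9], [0.4513, -0.2778])]
top crank_axis []
top spool_olive_mid [(0.72, [337.8, 161.9], [0.6877, -0.0671])]
top spool_red_mid [(0.6, [212.7, 269.2], [0.4068, 0.2654])]
top spool_gold_mid [(0.63, [308.2, 133.8], [0.766, 0.0114])]
top bead_jar_mid [(0.5, [17
[... 725 characters left out ...]
e [(0.39, [386.2, 203.7], [0.7609, 0.0084])]
side lamp_face [(0.63, [283.9, 136.2], [0.6028, 0.3072])]
side index_post [(0.72, [266.7, 177.9], [0.5142, 0.2131])]
side sleeve_mid [(0.6, [304.7, 198.0], [0.5603, 0.0609])]
side crank_axis [(0.82, [313.5, 208.0], [0.5656, 0.0216]), (0.36, [292.7, 174.8], [0.5664, 0.1519])]
side spool_olive_mid [(0.53, [381.6, 236.3], [0.6988, -0.0727])]
side spool_red_mid [(0.45, [221.5, 185.4], [0.4001, 0.2651])]
side spool_gold_mid [(0.52, [387.5, 202.8], [0.7722, 0.0181]), (0.43, [264.3, 176.7], [0.5176, 0.2506]), (0.23, [304.6, 198.5], [0.5847, 0.1227])]
side bead_jar_mid [(0.6, [216.4, 159.6], [0.4143, 0.3767]), (0.39, [245.7, 221.3], [0.4202, 0.1043])]
1.7
```

```bash
cat >> h.py <<'E'
from scipy.spatial.transform import Rotation as R
def go(x,y,z,yaw=90):
    s=ctrl.read_state();M=R.from_euler('xyz',s['eef_rot'],degrees=True).as_matrix()
    d=M.T@(np.array([x,y,z])-s['position'])*100
    tw=-((yaw-s['eef_rot'][2]+180)%360-180)
    print('t %.2f pos %s rot %s grip %.2f -> row %s tw %.3f'%(s['t'],np.round(s['position'],4),np.round(s['eef_rot'],1),s['grip_width'],np.round(d,2),np.radians(tw)))
E
python3 -m inch '[[100,-8,-6,0,0.15],[100,-16,-12,0,0.3],[100,-24,-18,0,0.45],[100,-33.3,-26,0,0.6],[60,-33.3,-26,0,0.75],[60,-33.3,-26,0,0.9],[60,-33.3,-26,0,1.03],[60,-33.3,-26,0,1.1]]' 40
python3 - <<'E'
from h import *
go(.418,.086,.23)
p=camera_params('wrist');print(np.round(p['extrinsics'],3).tolist(),p['fx'])
im=snapshot('wrist');cv2.imwrite('pics/w1.png',im)
E
```

```text
t: 2.5
position: [0.4078, 0.1049, 0.2316]
eef_rot: [179.9, -0.0, 89.9]
contact_force: [1.3, 1.8, -0.1]
grip_width: 0.601
grip_force: 0.0
t 2.50 pos [0.4078 0.1049 0.2316] rot [179.9  -0.   89.9] grip 0.60 -> row [-1.89  1.03  0.16] tw -0.001
[[1.0, -0.002, 0.002, 0.407], [-0.001, -0.96, -0.28, 0.177], [0.002, 0.28, -0.96, 0.375], [0.0, 0.0, 0.0, 1.0]] 339.20937950644475
```

View pics/w1.png

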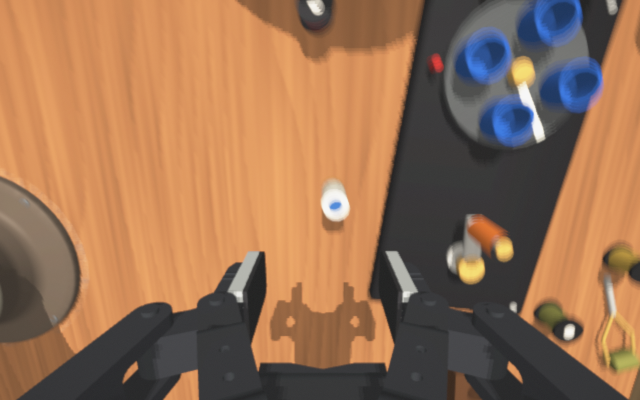

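The wrist view shows the blue vial cap at (335,206), cups at (487,55), (557,20), (578,85), (512,120), the post at (436,64), and the crank at (470,262) with the sleeve's top at (503,250).

```bash
cat >> h.py <<'E'
def look(c,names,n=1,pmin=.3,save=None):
    p=camera_params(c);im=snapshot(c)
    if save: cv2.imwrite('pics/'+save,im)
    for k in names:
        print(c,k,[(round(q['p'],2),np.round(q['uv'],1).tolist(),np.round(at_z(c,q['uv'],Z[k],p)[:2],4).tolist()) for q in nets.tip_of(c,k) if q['p']>pmin][:5])
    return im,p
def blobs(im,p,c,lo,hi,z,amin=15):
    m=cv2.inRange(cv2.cvtColor(im,cv2.COLOR_BGR2HSV),lo,hi)
    n,_,st,ce=cv2.connectedComponentsWithStats(m)
    for i in range(1,n):
        if st[i,4]>=amin: print('  blob',st[i].tolist(),np.round(ce[i],1),np.round(at_z(c,ce[i],z,p)[:2],4))
E
python3 - <<'E'
from h import *
im,p=look('wrist',['vial3_mid','cup0','turntable','index_post','sleeve_mid','crank_axis'])
print('blue at cap/cup z'); blobs(im,p,'wrist',(105,120,60),(130,255,255),.066,30)
print('red post');blobs(im,p,'wrist',(0,170,100),(6,255,255),.046,10);blobs(im,p,'wrist',(174,170,100),(180,255,255),.046,10)
print('orange');blobs(im,p,'wrist',(7,190,120),(14,255,255),.085,30)
print('yellow');blobs(im,p,'wrist',(17,120,150),(28,255,255),.109,30)
print('white');blobs(im,p,'wrist',(0,0,215),(180,40,255),.044,20)
E
```

```text
wrist vial3_mid [(0.65, [329.0, 186.9], [0.4179, 0.0892])]
wrist cup0 [(0.94, [482.2, 41.6], [0.5419, 0.2185]), (0.78, [574.4, 69.8], [0.6212, 0.1963]), (0.74, [513.6, 106.2], [0.575, 0.1678])]
wrist turntable [(0.76, [506.6, 58.5], [0.5854, 0.2105])]
wrist index_post [(0.61, [430.2, 48.9], [0.5081, 0.2173])]
wrist sleeve_mid [(0.9, [487.1, 225.9], [0.56, 0.0637])]
wrist crank_axis [(0.62, [481.9, 270.4], [0.5608, 0.0191])]
blue at cap/cup z
  blob [512, 0, 65, 30, 1464] [539.8  12. ] [0.5891 0.2411]
  blob [449, 14, 57, 53, 2228] [477.5  40.9] [0.541  0.2202]
  blob [536, 44, 64, 48, 2424] [567.9  68.4] [0.6204 0.1981]
  blob [475, 83, 56, 45, 1952] [503.1 104.9] [0.5695 0.169 ]
  blob [325, 189, 12, 12, 119] [330.5 194.5] [0.4185 0.0898]
red post
  blob [423, 43, 14, 12, 110] [429.8  48.6] [0.5078 0.2175]
orange
  blob [466, 207, 37, 30, 528] [481.4 218.7] [0.554  0.0707]
yellow
  blob [505, 44, 25, 25, 460] [517.8  55.8] [0.5531 0.2032]
  blob [493, 226, 18, 18, 252] [501.2 234.8] [0.5605 0.0646]
  blob [612, 235, 28, 13, 236] [624.6 241.5] [0.6658 0.0573]
  blob [455, 246, 28, 24, 519] [468.9 257.1] [0.5357 0.0444]
  blob [602, 303, 38, 58, 515] [620.3 331.1] [ 0.6834 -0.0317]
white
  blob [515, 70, 27, 54, 364] [528.6  96.9] [0.6036 0.1757]
  blob [317, 172, 28, 36, 519] [330.5 190.3] [0.4191 0.0883]
  blob [446, 240, 5, 14, 45] [447.9 246.4] [0.5428 0.026 ]
  blob [609, 275, 8, 27, 94] [612.6 288. ] [ 0.7285 -0.0256]
  blob [232, 292, 10, 6, 33] [237.6 293.6] [ 0.3167 -0.0274]
  blob [403, 292, 8, 8, 36] [405.7 294.3] [ 0.5016 -0.0306]
  blob [510, 295, 6, 5, 24] [512.3 296.9] [ 0.6199 -0.0353]
  blob [564, 316, 11, 9, 79] [569. 320.] [ 0.6886 -0.0658]
```

```bash
python3 -m inch '[[60,-0.8,0.5,4,0],[60,-1.5,1.1,8,0],[60,-1.5,1.1,11,0],[60,-1.5,1.1,13,0],[60,-1.5,1.1,13,0]]'
python3 - <<'E'
from h import *
im,p=look('wrist',['vial3_mid'])
blobs(im,p,'wrist',(105,120,60),(130,255,255),.066,30)
go(.4185,.0895,.03)
E
```

```text
t: 3.4
position: [0.4159, 0.0928, 0.0987]
eef_rot: [-179.7, 0.1, 90.4]
contact_force: [-0.7, -0.4, 1.0]
grip_width: 0.601
grip_force: 0.0
wrist vial3_mid [(0.59, [328.9, 223.9], [0.42, 0.0906])]
  blob [538, 0, 102, 33, 2469] [583.6  12.7] [0.5356 0.2064]
  blob [574, 62, 66, 76, 4100] [610.6 101.1] [0.5575 0.1675]
  blob [317, 236, 23, 21, 387] [327.6 245.9] [0.4188 0.0892]
t 3.50 pos [0.4181 0.0929 0.1018] rot [-180.    -0.    90.3] grip 0.60 -> row [-0.34  0.04  7.18] tw 0.005
```

```bash
python3 -m inch '[[60,-0.2,0,3,0],[60,-0.3,0.1,6,0],[60,-0.3,0.1,7.1,0],[60,-0.3,0.1,7.1,0],[20,-0.3,0.1,7.1,0],[20,-0.3,0.1,7.1,0],[20,-0.3,0.1,7.1,0],[20,-0.3,0.1,7.1,0]]' 40
python3 -m inch '[[20,0,0,0,0],[20,0,0,-3,0],[20,0,0,-7,0],[20,0,0,-12,0],[20,0,0,-12,0],[20,0,0,-12,0]]'
python3 - <<'E'
from h import *
im,p=look('wrist',['vial3_mid','cup0','turntable','index_post','sleeve_mid','crank_axis'],save='w2.png')
go(.582,.208,.15)
E
```

```text
t: 4.3
position: [0.4206, 0.0893, 0.032]
eef_rot: [179.8, -0.1, 90.2]
contact_force: [0.0, -0.3, 7.3]
grip_width: 0.29
grip_force: 40.3
t: 4.9
position: [0.4204, 0.089, 0.1518]
eef_rot: [179.8, -0.0, 90.2]
contact_force: [-0.4, -0.4, -2.1]
grip_width: 0.289
grip_force: 39.8
wrist vial3_mid [(0.66, [321.4, 266.6], [0.4204, 0.0298])]
wrist cup0 []
wrist turntable [(0.78, [550.6, 37.1], [0.5834, 0.2083]), (0.43, [455.1, 15.6], [0.5137, 0.2218])]
wrist index_post [(0.64, [455.8, 14.4], [0.5084, 0.2188])]
wrist sleeve_mid [(0.65, [526.4, 252.3], [0.5583, 0.0665])]
wrist crank_axis [(0.88, [516.8, 308.6], [0.5589, 0.0231])]
t 5.25 pos [0.4188 0.0887 0.1493] rot [-179.9    0.    90.2] grip 0.29 -> row [11.88 16.36 -0.11] tw 0.003
```

```bash
python3 -m inch '[[20,0.5,3,-2,0],[20,2,6,-4,0],[20,3.5,9,-5,0],[20,5,12,-5,0],[20,5.1,15,-5,0],[20,5.1,16.3,-5,0],[20,5.1,16.3,-5,0],[20,5.1,16.3,-5,0]]'
python3 - <<'E'
from h import *
im,p=look('wrist',['cup0','turntable','index_post','sleeve_mid','crank_axis'],save='w2.png')
ctr=np.array([.582,.208])
blobs(im,p,'wrist',(105,120,60),(130,255,255),.073,30)
blobs(im,p,'wrist',(0,0,215),(180,40,255),.044,20)
go(.582,.208,.15)
E
```

```text
t: 6.05
position: [0.5817, 0.1402, 0.1993]
eef_rot: [-179.9, 0.0, 90.2]
contact_force: [0.2, -0.2, -0.0]
grip_width: 0.291
grip_force: 39.9
wrist cup0 [(0.87, [268.3, 95.3], [0.5406, 0.2194]), (0.77, [374.3, 126.8], [0.6218, 0.1964]), (0.55, [312.7, 166.6], [0.5739, 0.1651])]
wrist turntable [(0.86, [326.1, 108.3], [0.5848, 0.2097])]
wrist index_post [(0.85, [235.2, 97.7], [0.5088, 0.2181])]
wrist sleeve_mid []
wrist crank_axis [(0.75, [296.0, 328.9], [0.5587, 0.0223]), (0.51, [113.2, 39.9], [0.4366, 0.2553])]
  blob [315, 25, 50, 57, 2199] [339.5  52.6] [0.5939 0.2493]
  blob [246, 69, 51, 51, 1990] [271.3  94.3] [0.5429 0.2201]
  blob [351, 101, 50, 48, 1877] [375.6 124.4] [0.6227 0.1982]
  blob [288, 137, 45, 49, 1727] [310.3 161.3] [0.572  0.1694]
  blob [305, 293, 36, 33, 923] [322.3 309.1] [0.5819 0.0346]
  blob [240, 4, 9, 11, 72] [243.8   9.2] [0.5196 0.2844]
  blob [420, 30, 9, 10, 67] [424.2  34.3] [0.6626 0.2669]
  blob [92, 36, 13, 8, 67] [97.4 39.2] [0.4009 0.2626]
  blob [329, 123, 35, 54, 569] [345.5 149.2] [0.6018 0.1755]
  blob [311, 231, 24, 6, 102] [322.3 234.2] [0.5818 0.0961]
  blob [288, 259, 69, 79, 2967] [322.1 297.3] [0.5817 0.0289]
  blob [275, 287, 7, 10, 34] [278.8 289.6] [0.5389 0.0373]
  blob [363, 287, 7, 7, 29] [365.9 289.2] [0.625  0.0381]
  blob [492, 310, 12, 10, 98] [497.4 314.7] [0.759  0.0096]
t 6.35 pos [0.5817 0.1403 0.2008] rot [180.   -0.   90.2] grip 0.29 -> row [6.77 0.05 5.08] tw 0.003
```

View pics/w2.png

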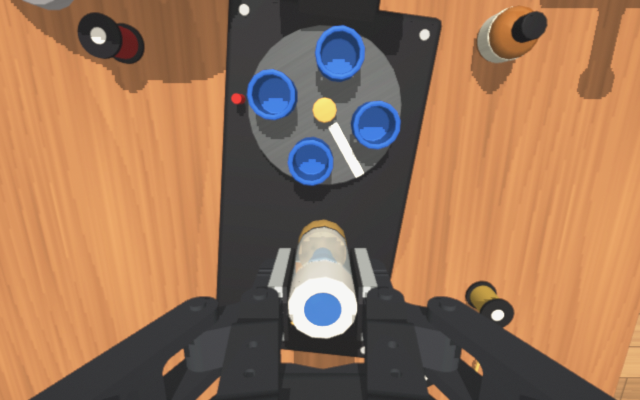

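The picture shows the four empty cups, at about (271,93), (340,51), (376,123) and (311,161), with the held blue vial upright between the pads. I'll fit the cup silhouettes.

```bash
cat >> h.py <<'E'
from scipy.optimize import minimize
def fitcups(im,p,x0=(.5815,.208),th0=-16,c='wrist',keep=None):
    E=np.array(p['extrinsics']);a=np.linspace(0,2*np.pi,24)
    P=lambda X:(lambda v:np.c_[p['fx']*v[:,0]/v[:,2]+p['cx'],p['fy']*v[:,1]/v[:,2]+p['cy']])((X-E[:3,3])@E[:3,:3])
    m=cv2.inRange(cv2.cvtColor(im,cv2.COLOR_BGR2HSV),(102,110,35),(130,255,255))
    def model(q):
        o=np.zeros_like(m)
        for k in range(4):
            t=np.radians(q[2]+90*k);ce=np.array(q[:2])+.042*np.array([np.cos(t),np.sin(t)])
            X=np.vstack([np.c_[ce[0]+.0185*np.cos(a),ce[1]+.0185*np.sin(a),0*a+z] for z in(.046,.073)])
            cv2.fillConvexPoly(o,cv2.convexHull((P(X)*16).astype(np.int32)),255,shift=4)
        return o
    roi=cv2.dilate(model([*x0,th0]),np.ones((31,31)));m=m&roi
    if keep is not None: m=m&keep
    f=lambda u:1-np.sum(m&model([x0[0]+u[0]/1e3,x0[1]+u[1]/1e3,th0+u[2]])>0)/np.sum((m|model([x0[0]+u[0]/1e3,x0[1]+u[1]/1e3,th0+u[2]]))>0)
    r=minimize(f,[0,0,0],method='Nelder-Mead',options=dict(initial_simplex=[[0,0,0],[4,0,0],[0,4,0],[0,0,6]]))
    q=[x0[0]+r.x[0]/1e3,x0[1]+r.x[1]/1e3,th0+r.x[2]]
    cups=[(round(q[0]+.042*np.cos(np.radians(q[2]+90*k)),4),round(q[1]+.042*np.sin(np.radians(q[2]+90*k)),4)) for k in range(4)]
    print('fit',np.round(q,4),'iou',1-r.fun,cups);return q
E
python3 - <<'E'
from h import *
p=camera_params('wrist');im=snapshot('wrist')
fitcups(im,p)
fitcups(im,p,(.583,.206),-12)
print(at_z('wrist',(322.3,309.1),.2368,p))
pt=camera_params('top');it=snapshot('top')
E
```

```text
fit [  0.5831   0.2086 -15.5678] iou 0.9474712924505253 [(np.float64(0.6235), np.float64(0.1974)), (np.float64(0.5943), np.float64(0.2491)), (np.float64(0.5426), np.float64(0.2199)), (np.float64(0.5718), np.float64(0.1682))]
fit [  0.583    0.2086 -15.257 ] iou 0.9474648747709224 [(np.float64(0.6235), np.float64(0.1975)), (np.float64(0.5941), np.float64(0.2491)), (np.float64(0.5425), np.float64(0.2196)), (np.float64(0.5719), np.float64(0.1681))]
[0.5816457  0.14163324 0.2368    ]
```

```bash
python3 -m inch '[[20,2.5,-1.2,0,0],[20,5,-2.5,0,0],[20,7.5,-3.6,1,0],[20,7.9,-3.9,3,0],[20,7.9,-3.9,6,0],[20,7.9,-3.9,8.5,0],[20,7.9,-3.9,8.8,0],[20,7.9,-3.9,8.8,0]]'
python3 - <<'E'
from h import *
go(.5426,.2191,.110)
im,p=look('wrist',['cup0'],save='w3.png')
go(.5426,.2191,.078)
E
```

```text
t: 7.25
position: [0.5426, 0.2191, 0.1122]
eef_rot: [-179.9, 0.0, 90.2]
contact_force: [0.1, 0.2, -0.6]
grip_width: 0.291
grip_force: 39.9
t 7.25 pos [0.5426 0.2191 0.1122] rot [-179.9    0.    90.2] grip 0.29 -> row [0.   0.01 0.22] tw 0.003
wrist cup0 [(0.93, [457.6, 272.2], [0.623, 0.1961]), (0.92, [418.2, 185.9], [0.5953, 0.2486]), (0.58, [320.7, 234.5], [0.5417, 0.2198])]
t 7.35 pos [0.5438 0.2195 0.1139] rot [179.9  -0.   90.2] grip 0.29 -> row [-0.04 -0.13  3.59] tw 0.003
```

View pics/w3.png

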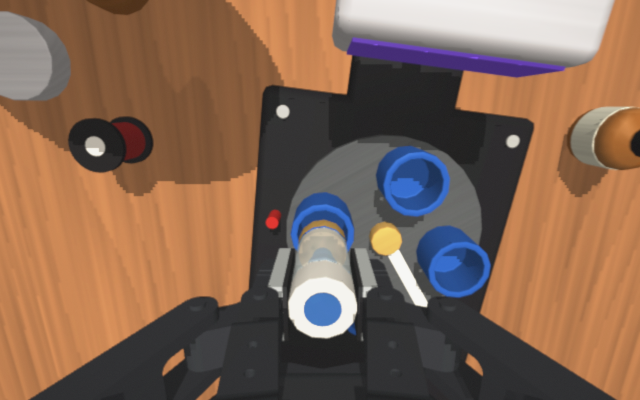

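The vial's foot (322,230) sits centred over the cup mouth (322,228). Lower it gently.

```bash
python3 -m inch '[[20,0,0,0.8,0],[20,0,0,1.4,0],[20,0,0,1.9,0],[20,0,0,2.4,0],[20,0,0,2.8,0],[20,0,0,3.1,0],[20,0,0,3.3,0],[20,0,0,3.3,0]]'
```

```text
t: 8.15
position: [0.543, 0.2193, 0.0793]
eef_rot: [180.0, -0.0, 90.2]
contact_force: [-0.5, 0.4, -0.1]
grip_width: 0.29
grip_force: 40.0
```

```bash
python3 -m inch '[[20,0,0,0.1,0],[20,0,0,0.2,0],[45,0,0,0.2,0],[45,0,0,0.2,0],[45,0,0,0.2,0],[45,0,0,-2,0],[45,0,0,-5,0],[45,0,0,-9,0]]'
python3 -m inch '[[60,-4,0,-3,0],[60,-7,-2,-5,0],[60,-10,-5,-5,0],[60,-10,-7,-5,0],[60,-10,-7,-5,0],[60,-10,-7,-5,0]]'
python3 - <<'E'
from h import *
im,p=look('wrist',['vial3_mid','sleeve_mid','crank_axis'],save='w4.png')
blobs(im,p,'wrist',(105,120,60),(130,255,255),.113,30)
print('vial1'); pt=camera_params('top');it,_=look('top',['vial0_mid','vial1_mid'])
blobs(it,pt,'top',(0,0,190),(180,60,255),.066,20)
go(.4285,-.218,.2)
E
```

```text
t: 8.95
position: [0.542, 0.2188, 0.1684]
eef_rot: [-179.8, 0.1, 90.2]
contact_force: [0.3, 0.4, -0.6]
grip_width: 0.455
grip_force: 0.0
t: 9.55
position: [0.4737, 0.1191, 0.2195]
eef_rot: [179.9, -0.0, 90.2]
contact_force: [-0.2, 0.0, -0.3]
grip_width: 0.6
grip_force: 0.0
wrist vial3_mid [(0.76, [412.2, 67.4], [0.5552, 0.2245])]
wrist sleeve_mid [(0.64, [418.2, 250.7], [0.5593, 0.0676])]
wrist crank_axis []
  blob [444, 0, 59, 58, 2494] [473.1  29.2] [0.574  0.2401]
  blob [381, 43, 43, 51, 652] [395.6  71.8] [0.524  0.2134]
  blob [415, 52, 19, 20, 289] [424.4  61.8] [0.5433 0.2199]
  blob [471, 74, 59, 48, 2213] [500.   97.4] [0.5985 0.1968]
  blob [410, 112, 51, 45, 1779] [435.3 133. ] [0.5554 0.1722]
vial1
top vial0_mid [(0.48, [426.7, 248.6], [0.4525, -0.2933])]
top vial1_mid [(0.6, [399.3, 256.5], [0.433, -0.2209])]
  blob [124, 84, 44, 9, 231] [143.5  87.7] [0.8814 0.4419]
  blob [173, 172, 15, 34, 279] [179.9 186.1] [0.6198 0.342 ]
  blob [532, 233, 5, 7, 26] [533.7 235.9] [ 0.4807 -0.5595]
  blob [542, 232, 6, 7, 32] [544.8 235.1] [ 0.4823 -0.588 ]
  blob [522, 234, 5, 7, 24] [523.8 236.9] [ 0.4784 -0.5338]
  blob [551, 234, 8, 4, 20] [554.8 235.4] [ 0.4814 -0.6139]
  blob [23, 273, 51, 44, 1262] [ 45.3 294.1] [0.3531 0.6692]
  blob [12, 318, 19, 5, 41] [ 21.3 320. ] [0.2912 0.7244]
  blob [7, 345, 27, 8, 61] [ 19.6 349.2] [0.2215 0.7246]
t 9.90 pos [0.4737 0.1193 0.2189] rot [-180.     0.    90.2] grip 0.60 -> row [-33.72  -4.63   1.9 ] tw 0.003
```

```bash
python3 -m inch '[[60,-4.9,-0.5,0,0],[60,-9.8,-1,0,0],[60,-14.7,-2,0,0],[60,-19.6,-3,0,0],[60,-24.5,-4,0,0],[60,-29.4,-4.4,0,0],[60,-34,-4.4,0,0],[60,-37,-4.4,0,0]]'
python3 -m inch '[[60,0,0,0,0],[60,0,0,0,0]]'
python3 - <<'E'
from h import *
im,p=look('wrist',['vial0_mid','vial1_mid','block_hole0'],save='w5.png')
print('yellow');blobs(im,p,'wrist',(20,100,150),(32,255,255),.066,30)
print('red');blobs(im,p,'wrist',(0,170,100),(6,255,255),.066,30)
go(.4285,-.218,.03)
E
```

```text
t: 10.7
position: [0.4301, -0.254, 0.2191]
eef_rot: [180.0, 0.0, 90.0]
contact_force: [0.3, -0.5, -0.6]
grip_width: 0.601
grip_force: 0.0
t: 10.9
position: [0.4303, -0.2516, 0.2189]
eef_rot: [-180.0, -0.0, 90.1]
contact_force: [-0.3, -0.1, 0.8]
grip_width: 0.6
grip_force: 0.0
wrist vial0_mid [(0.66, [345.9, 219.8], [0.4546, -0.2916])]
wrist vial1_mid [(0.69, [318.2, 142.3], [0.4264, -0.2133])]
wrist block_hole0 [(0.81, [503.4, 221.3], [0.612, -0.2906]), (0.77, [502.4, 181.0], [0.6048, -0.2494]), (0.72, [508.7, 132.2], [0.6038, -0.203]), (0.72, [511.7, 81.1], [0.5995, -0.1583])]
yellow
  blob [312, 140, 15, 15, 184] [318.8 147.1] [ 0.4274 -0.214 ]
red
  blob [343, 228, 13, 12, 122] [349.2 233.7] [ 0.4555 -0.294 ]
t 11.10 pos [ 0.4306 -0.2501  0.2194] rot [180.   -0.   90.3] grip 0.60 -> row [ 3.2  -0.2  18.94] tw 0.005
```

View pics/w5.png

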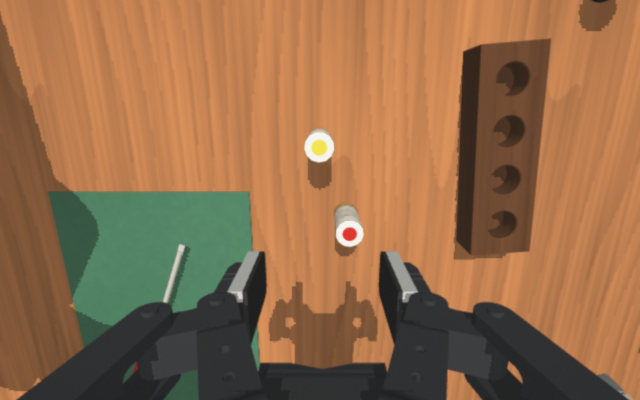

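Yellow's cap is at (319,147), red's at (349,234), and the block's four holes are at about (513,77), (508,130), (505,179), (501,223). Pick yellow.

```bash
python3 -m inch '[[60,1.5,-0.1,3,0],[60,3,-0.3,7,0],[60,3.7,-0.3,11,0],[60,3.7,-0.3,14,0],[60,3.7,-0.3,17,0],[60,3.7,-0.3,18.7,0],[60,3.7,-0.3,18.7,0],[60,3.7,-0.3,18.7,0]]'
python3 -m inch '[[20,0,0,0,0],[20,0,0,0,0],[20,0,0,0,0],[20,0,0,0,0],[20,0,0,0,0]]' 40
python3 -m inch '[[20,0,0,-3,0],[20,0,0,-7,0],[20,0,0,-12,0],[20,1,1,-16,0],[20,5,3,-17,0],[20,9,5,-17,0],[20,13,7,-17,0],[20,17,9,-17,0]]'
python3 -m inch '[[20,4,2,0,0],[20,8,3.5,0,0],[20,12,4.8,0,0],[20,16,5.8,0,0],[20,18,6.4,0,0],[20,18,6.4,0,0],[20,18,6.4,0,0]]'
python3 - <<'E'
from h import *
im,p=look('wrist',['vial1_mid','cup0'],save='w6.png')
go(.572,.1681,.112)
fitcups(im,p,(.583,.2086),-15.5)
print('dot',end='');blobs(im,p,'wrist',(20,100,150),(32,255,255),.2368,100)
E
```

```text
t: 11.9
position: [0.4276, -0.2135, 0.0329]
eef_rot: [180.0, 0.0, 90.2]
contact_force: [0.4, -0.2, -0.1]
grip_width: 0.603
grip_force: 0.0
t: 12.4
position: [0.4283, -0.2145, 0.0338]
eef_rot: [179.9, 0.0, 90.2]
contact_force: [-0.5, 0.8, 6.6]
grip_width: 0.291
grip_force: 39.2
t: 13.2
position: [0.5174, -0.0424, 0.2029]
eef_rot: [179.9, 0.0, 90.1]
contact_force: [0.6, -0.8, -1.1]
grip_width: 0.29
grip_force: 39.5
t: 13.9
position: [0.5801, 0.1365, 0.2022]
eef_rot: [-180.0, 0.0, 90.2]
contact_force: [-0.5, -0.2, 0.1]
grip_width: 0.292
grip_force: 39.5
wrist vial1_mid [(0.7, [311.8, 158.0], [0.5705, 0.1619]), (0.61, [322.0, 268.5], [0.5803, 0.0497])]
wrist cup0 [(0.88, [314.5, 160.3], [0.5738, 0.166]), (0.76, [375.9, 115.9], [0.6216, 0.2007]), (0.75, [342.5, 49.4], [0.5947, 0.2481])]
t 14.05 pos [0.5801 0.1353 0.2025] rot [180.    0.   90.1] grip 0.29 -> row [ 3.29 -0.8   9.05] tw 0.002
fit [  0.5828   0.2085 -15.5918] iou 0.8107810781078107 [(np.float64(0.6233), np.float64(0.1972)), (np.float64(0.5941), np.float64(0.249)), (np.float64(0.5424), np.float64(0.2198)), (np.float64(0.5715), np.float64(0.1681))]
dot  blob [315, 93, 23, 24, 420] [326.  104.6] [0.5809 0.2086]
  blob [473, 282, 25, 15, 247] [483.9 288.8] [0.638  0.1454]
  blob [305, 291, 36, 33, 943] [322.5 306.7] [0.5801 0.1379]
```

```bash
python3 -m inch '[[20,1.5,-0.4,0,0],[20,3,-0.8,1,0],[20,3.2,-0.8,3,0],[20,3.2,-0.8,6,0],[20,3.2,-0.8,8.2,0],[20,3.2,-0.8,8.7,0],[20,3.2,-0.8,8.7,0],[20,3.2,-0.8,8.7,0]]'
python3 - <<'E'
from h import *
go(.5717,.1675,.08)
E
```

```text
t: 14.85
position: [0.5726, 0.1688, 0.1164]
eef_rot: [179.9, -0.0, 90.2]
contact_force: [-0.1, 0.4, -0.8]
grip_width: 0.297
grip_force: 39.5
t 14.85 pos [0.5726 0.1688 0.1164] rot [179.9  -0.   90.2] grip 0.30 -> row [-0.13 -0.09  3.64] tw 0.003
```

```bash
python3 -m inch '[[20,-0.1,-0.1,0.3,0],[20,-0.1,-0.1,1,0],[20,-0.1,-0.1,1.6,0],[20,-0.1,-0.1,2.1,0],[20,-0.1,-0.1,2.5,0],[20,-0.1,-0.1,2.9,0],[20,-0.1,-0.1,3.3,0],[20,-0.1,-0.1,3.3,0]]'
```

```text
t: 15.65
position: [0.5714, 0.1675, 0.0818]
eef_rot: [180.0, -0.0, 90.2]
contact_force: [3.9, 1.5, -2.2]
grip_width: 0.292
grip_force: 39.3
```

```bash
python3 -m inch '[[20,0,0.05,0.1,0],[20,0,0.05,0.2,0],[45,0,0.05,0.2,0],[45,0,0.05,0.2,0],[45,0,0.05,0.2,0],[45,0,0.05,-2,0],[45,0,0.05,-5,0],[45,0,0,-9,0]]'
python3 -m inch '[[60,-2,0,-4,0],[60,-5,-2,-5,0],[60,-9,-5,-5,0],[60,-9,-7,-5,0],[60,-9,-7,-5,0]]'
python3 - <<'E'
from h import *
im,p=look('wrist',['vial1_mid','vial3_mid'],save='w7.png')
print('ylw');blobs(im,p,'wrist',(20,100,150),(32,255,255),.113,50)
look('top',['vial0_mid'])
go(.4552,-.305,.21)
E
```

```text
t: 16.45
position: [0.5699, 0.1669, 0.1714]
eef_rot: [-179.8, 0.1, 90.2]
contact_force: [1.1, 0.9, 0.0]
grip_width: 0.451
grip_force: 0.0
t: 16.95
position: [0.4994, 0.0761, 0.2231]
eef_rot: [180.0, -0.0, 90.1]
contact_force: [0.4, -0.1, 1.0]
grip_width: 0.601
grip_force: 0.0
wrist vial1_mid [(0.86, [412.3, 80.1], [0.5827, 0.1706])]
wrist vial3_mid [(0.96, [380.7, 1.8], [0.5503, 0.2348])]
ylw
  blob [412, 17, 23, 25, 438] [423.2  28.6] [0.5676 0.1979]
  blob [417, 66, 18, 20, 289] [425.5  75.9] [0.5717 0.1679]
  blob [390, 207, 18, 17, 234] [398.1 214.9] [0.559  0.0657]
  blob [543, 224, 26, 13, 218] [554.3 229.9] [0.6841 0.0533]
  blob [372, 233, 26, 21, 362] [384.3 243.3] [0.5495 0.0417]
  blob [538, 294, 40, 58, 551] [560.9 329. ] [ 0.7076 -0.0385]
top vial0_mid [(0.45, [427.8, 250.1], [0.4485, -0.296])]
t 17.20 pos [0.5022 0.0776 0.2219] rot [-180.     0.    90.2] grip 0.60 -> row [-38.24  -4.84   1.2 ] tw 0.004
```

View pics/w7.png

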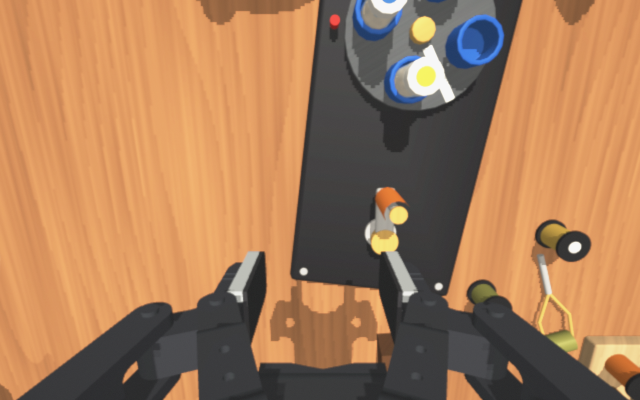

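Yellow stands in its cup (cap dot at (425,76), exactly over the cup), and blue is in the next cup. Now go to red.

```bash
python3 -m inch '[[60,-4.9,-0.5,0,0],[60,-9.8,-1,0,0],[60,-14.7,-2,0,0],[60,-19.6,-3,0,0],[60,-24.5,-4,0,0],[60,-29.4,-4.8,0,0],[60,-34,-4.8,0,0],[60,-38,-4.8,0,0]]'
python3 -m inch '[[60,0,0,0,0],[60,0,0,0,0]]'
python3 - <<'E'
from h import *
im,p=look('wrist',['vial0_mid','block_hole0'])
print('red');blobs(im,p,'wrist',(0,170,100),(6,255,255),.066,30)
go(.4552,-.2935,.033)
E
```

```text
t: 18.0
position: [0.4548, -0.3055, 0.2218]
eef_rot: [-180.0, -0.0, 90.1]
contact_force: [1.4, -0.4, 0.2]
grip_width: 0.596
grip_force: 0.0
t: 18.2
position: [0.4549, -0.3037, 0.2213]
eef_rot: [-179.9, -0.1, 90.1]
contact_force: [-0.9, -0.0, 0.2]
grip_width: 0.6
grip_force: 0.0
wrist vial0_mid [(0.68, [322.3, 167.7], [0.4549, -0.2903])]
wrist block_hole0 [(0.91, [489.8, 72.9], [0.6046, -0.2033]), (0.84, [486.6, 124.9], [0.6079, -0.2486]), (0.76, [492.8, 16.8], [0.6008, -0.1583]), (0.56, [485.9, 171.3], [0.6132, -0.2923])]
red
  blob [317, 172, 13, 13, 138] [323. 178.] [ 0.4555 -0.2939]
  blob [109, 274, 35, 53, 934] [126.6 297.6] [ 0.2605 -0.4153]
t 18.35 pos [ 0.455  -0.3019  0.2222] rot [-180.    -0.    90.3] grip 0.60 -> row [ 0.84  0.03 18.92] tw 0.005
```

```bash
python3 -m inch '[[60,0.9,0,3,0],[60,0.9,0,7,0],[60,0.9,0,11,0],[60,0.9,0,14,0],[60,0.9,0,17,0],[60,0.9,0,18.8,0],[60,0.9,0,18.8,0],[60,0.9,0,18.8,0]]'
python3 -m inch '[[20,0,0,0,0],[20,0,0,0,0],[20,0,0,0,0],[20,0,0,0,0],[20,0,0,0,0]]' 40
python3 -m inch '[[20,0,0,-3,0],[20,0,0,-7,0],[20,0,0,-12,0],[20,1,1,-16,0],[20,5,3,-17,0],[20,9,5,-17,0],[20,13,7,-17,0],[20,17,9,-17,0]]'
python3 -m inch '[[20,4.9,0.6,0,0],[20,9.8,1.2,0,0],[20,14.7,1.8,0,0],[20,19,2.4,0,0],[20,22,2.8,0,0],[20,24,3,0,0],[20,25.5,3.1,0,0],[20,25.5,3.1,0,0]]'
python3 - <<'E'
from h import *
im,p=look('wrist',['vial0_mid','cup0'])
go(.6234,.1966,.112)
print('dot',end='');blobs(im,p,'wrist',(0,170,100),(6,255,255),.2368,100)
E
```

```text
t: 19.15
position: [0.4549, -0.2931, 0.035]
eef_rot: [180.0, -0.0, 90.3]
contact_force: [0.1, -0.4, 0.6]
grip_width: 0.598
grip_force: 0.0
t: 19.65
position: [0.4556, -0.2945, 0.036]
eef_rot: [179.8, 0.1, 90.2]
contact_force: [-0.0, 1.5, 5.3]
grip_width: 0.288
grip_force: 39.1
t: 20.45
position: [0.5447, -0.1224, 0.2051]
eef_rot: [179.9, 0.0, 90.1]
contact_force: [0.2, -0.9, -1.0]
grip_width: 0.294
grip_force: 39.4
t: 21.25
position: [0.5743, 0.1327, 0.2043]
eef_rot: [180.0, -0.0, 90.3]
contact_force: [-0.0, 0.5, -1.3]
grip_width: 0.288
grip_force: 39.5
wrist vial0_mid [(0.87, [320.0, 261.3], [0.5726, 0.0531])]
wrist cup0 [(0.76, [320.3, 154.1], [0.5727, 0.167]), (0.72, [333.8, 100.2], [0.583, 0.2086]), (0.6, [382.7, 114.9], [0.6214, 0.1978]), (0.59, [352.2, 44.0], [0.596, 0.2485])]
t 21.40 pos [0.5742 0.1305 0.2044] rot [180.    0.   90.1] grip 0.30 -> row [6.6  4.93 9.24] tw 0.002
dot  blob [305, 288, 35, 31, 848] [322.2 302.9] [0.5742 0.1343]
```

```bash
python3 -m inch '[[20,2,1.5,0,0],[20,4,3,0,0],[20,6,4.5,0,0],[20,6.5,4.9,2,0],[20,6.5,4.9,5,0],[20,6.5,4.9,7.8,0],[20,6.5,4.9,8.6,0],[20,6.5,4.9,8.6,0]]'
python3 -m inch '[[20,0,0,0,0]]'
python3 - <<'E'
from h import *
for i in range(3): go(.6234,.1966,.082); snapshot('wrist')
im,p=look('wrist',['cup0','vial0_mid'],save='w8.png')
E
```

```text
t: 22.2
position: [0.6223, 0.1952, 0.1172]
eef_rot: [-179.8, 0.1, 90.1]
contact_force: [0.4, -0.4, -0.5]
grip_width: 0.287
grip_force: 39.6
t: 22.3
position: [0.6238, 0.196, 0.1198]
eef_rot: [179.9, -0.0, 90.1]
contact_force: [0.5, -0.4, -0.6]
grip_width: 0.29
grip_force: 39.6
t 22.30 pos [0.6238 0.196  0.1198] rot [179.9  -0.   90.1] grip 0.29 -> row [ 0.06 -0.04  3.78] tw 0.002
t 22.35 pos [0.624  0.1962 0.1203] rot [179.9  -0.   90.1] grip 0.29 -> row [ 0.03 -0.07  3.83] tw 0.002
t 22.40 pos [0.6241 0.1964 0.1204] rot [179.8  -0.   90.1] grip 0.29 -> row [ 0.02 -0.08  3.84] tw 0.002
wrist cup0 [(0.91, [318.8, 227.9], [0.6221, 0.1984]), (0.68, [271.8, 139.8], [0.5961, 0.2501]), (0.55, [236.6, 282.0], [0.5708, 0.1624])]
wrist vial0_mid [(0.7, [318.3, 259.5], [0.6215, 0.1589])]
```

View pics/w8.png

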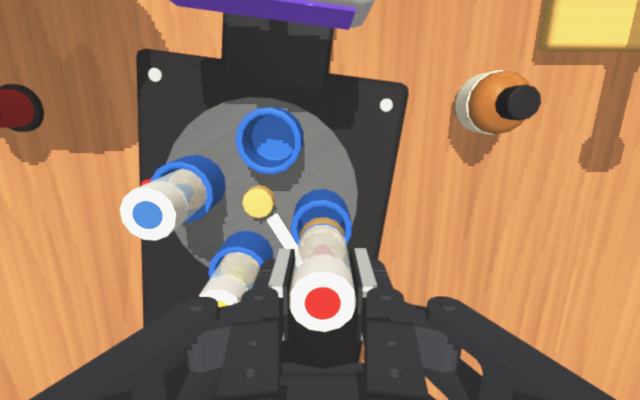

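Red's foot (323,232) is over its cup mouth (321,225). Lower.

```bash
python3 -m inch '[[20,0,-0.05,0.6,0],[20,0,-0.05,1.2,0],[20,0,-0.05,1.8,0],[20,0,-0.05,2.3,0],[20,0,-0.05,2.8,0],[20,0,-0.05,3.2,0],[20,0,-0.05,3.6,0],[20,0,-0.05,3.6,0]]'
```

```text
t: 23.4
position: [0.6229, 0.1967, 0.0831]
eef_rot: [179.9, -0.0, 90.2]
contact_force: [-0.1, 1.5, 4.7]
grip_width: 0.295
grip_force: 39.9
```

```bash
python3 -m inch '[[20,0,0,0.1,0],[42,0,0,0.1,0],[42,0,0,0.1,0],[42,0,0,0.1,0],[42,0,0,-2,0],[42,0,0,-5,0],[42,0,0,-9,0],[42,0,0,-12,0]]'
python3 -m inch '[[60,-4,-1,0,0],[60,-8,-2,0,0],[60,-12,-4,0,0],[60,-16,-6,0,0],[60,-20,-6.5,0,0],[60,-20,-6.5,0,0],[60,-20,-6.5,0,0]]'
python3 - <<'E'
from h import *
im,p=look('wrist',['sleeve_mid','crank_axis','vial0_mid','vial1_mid','vial3_mid'],save='w9.png')
print('red');blobs(im,p,'wrist',(0,170,100),(6,255,255),.113,100)
print('ylw');blobs(im,p,'wrist',(20,100,150),(32,255,255),.109,100)
print('or');blobs(im,p,'wrist',(7,190,120),(14,255,255),.085,100)
go(.56,.066,.2)
E
```

```text
t: 24.2
position: [0.6224, 0.1964, 0.2041]
eef_rot: [180.0, -0.0, 90.2]
contact_force: [0.5, -0.0, -1.4]
grip_width: 0.419
grip_force: 0.0
t: 24.9
position: [0.5579, -0.0045, 0.2022]
eef_rot: [-180.0, -0.0, 90.1]
contact_force: [-0.4, 0.7, -0.2]
grip_width: 0.603
grip_force: 0.0
wrist sleeve_mid []
wrist crank_axis [(0.68, [328.2, 167.3], [0.5626, 0.0215])]
wrist vial0_mid []
wrist vial1_mid []
wrist vial3_mid []
red
ylw
  blob [314, 98, 21, 22, 357] [324.  108.8] [0.5591 0.0653]
  blob [310, 152, 30, 27, 539] [324.6 166. ] [0.5596 0.0266]
  blob [513, 155, 23, 12, 168] [522.5 160. ] [0.6978 0.031 ]
  blob [510, 237, 43, 70, 899] [532.8 281.1] [ 0.7215 -0.0633]
or
  blob [589, 307, 33, 17, 304] [603.6 315.3] [ 0.8066 -0.1102]
t 25.20 pos [ 0.5584 -0.0027  0.202 ] rot [-180.    -0.    90.3] grip 0.60 -> row [6.87 0.2  0.2 ] tw 0.005
```

View pics/w9.png

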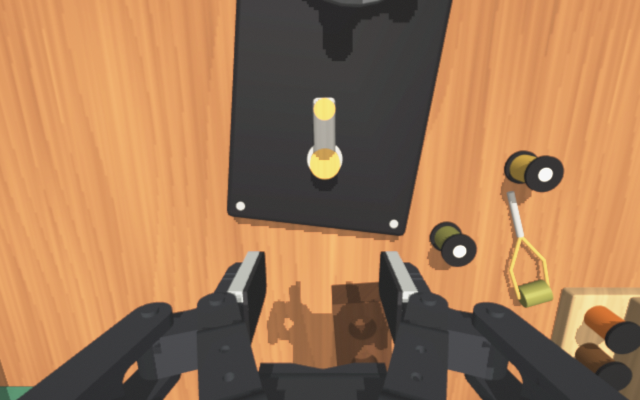

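The crank is at its start: sleeve top at (324,109), hub around (324,162), so the sleeve is at world angle ~91.5° around (0.560, 0.0203). Grip it.

```bash
python3 -m inch '[[60,3,0,2,0],[60,6,0.1,5,0],[60,6.9,0.1,8,0],[60,6.9,0.1,10,0],[60,6.9,0.1,12,0],[60,6.9,0.1,13.5,0],[60,6.9,0.1,13.5,0],[60,6.9,0.1,13.5,0]]'
python3 -m inch '[[15,0,0,0,0],[15,0,0,0,0],[15,0,0,0,0],[15,0,0,0,0],[15,0,0,0,0]]' 40
python3 - <<'E'
from h import *
for i in range(3): go(.5592,.0653,.066); snapshot('wrist')
def rows(f0,fs,r=4.5):
    f0=np.radians(f0);print([[round(float(r*(np.sin(f)-np.sin(f0))),2),round(float(r*(np.cos(f)-np.cos(f0))),2)] for f in np.radians(fs)])
rows(91.5,[95,100,105,110,115,120,125,130])
for k in range(4): rows(130+90*k,130+90*k+11.25*np.arange(1,9))
E
```

```text
t: 26.0
position: [0.5589, 0.0658, 0.0674]
eef_rot: [-180.0, 0.0, 90.2]
contact_force: [0.6, -0.1, 0.5]
grip_width: 0.603
grip_force: 0.0
t: 26.5
position: [0.5596, 0.0655, 0.0685]
eef_rot: [179.9, -0.0, 90.2]
contact_force: [-0.7, 1.4, 5.4]
grip_width: 0.247
grip_force: 39.0
t 26.50 pos [0.5596 0.0655 0.0685] rot [179.9  -0.   90.2] grip 0.25 -> row [-0.02 -0.04  0.25] tw 0.003
t 26.55 pos [0.5596 0.0655 0.0685] rot [179.9  -0.   90.2] grip 0.24 -> row [-0.02 -0.04  0.25] tw 0.003
t 26.60 pos [0.5596 0.0655 0.0685] rot [179.9  -0.   90.2] grip 0.25 -> row [-0.02 -0.04  0.25] tw 0.003
[[-0.02, -0.27], [-0.07, -0.66], [-0.15, -1.05], [-0.27, -1.42], [-0.42, -1.78], [-0.6, -2.13], [-0.81, -2.46], [-1.05, -2.77]]
[[-0.63, -0.62], [-1.37, -1.1], [-2.19, -1.43], [-3.05, -1.59], [-3.94, -1.58], [-4.8, -1.4], [-5.61, -1.05], [-6.34, -0.55]]
[[-0.62, 0.63], [-1.1, 1.37], [-1.43, 2.19], [-1.59, 3.05], [-1.58, 3.94], [-1.4, 4.8], [-1.05, 5.61], [-0.55, 6.34]]
[[0.63, 0.62], [1.37, 1.1], [2.19, 1.43], [3.05, 1.59], [3.94, 1.58], [4.8, 1.4], [5.61, 1.05], [6.34, 0.55]]
[[0.62, -0.63], [1.1, -1.37], [1.43, -2.19], [1.59, -3.05], [1.58, -3.94], [1.4, -4.8], [1.05, -5.61], [0.55, -6.34]]
```

```bash
python3 -m inch '[[15,-0.02,-0.27,0,0],[15,-0.07,-0.66,0,0],[15,-0.15,-1.05,0,0],[15,-0.27,-1.42,0,0],[15,-0.42,-1.78,0,0],[15,-0.6,-2.13,0,0],[15,-0.81,-2.46,0,0],[15,-1.05,-2.77,0,0]]'
python3 -m inch '[[15,0,0,0,0]]'
```

```text
t: 27.45
position: [0.5318, 0.0556, 0.0684]
eef_rot: [179.9, -0.1, 90.2]
contact_force: [-0.9, 4.2, 7.8]
grip_width: 0.247
grip_force: 39.1
t: 27.55
position: [0.5313, 0.0552, 0.0684]
eef_rot: [179.9, -0.1, 90.2]
contact_force: [-2.6, 2.4, 7.9]
grip_width: 0.247
grip_force: 39.2
```

```bash
python3 -m inch '[[15,-0.63,-0.62,0,0],[15,-1.37,-1.1,0,0],[15,-2.19,-1.43,0,0],[15,-3.05,-1.59,0,0]]'
```

```text
t: 27.95
position: [0.515, 0.0247, 0.0684]
eef_rot: [180.0, -0.1, 90.2]
contact_force: [-2.1, 2.4, 8.2]
grip_width: 0.245
grip_force: 39.4
```

```bash
python3 -m inch '[[15,-0.89,0.01,0,0],[15,-1.75,0.19,0,0],[15,-2.56,0.54,0,0],[15,-3.29,1.04,0,0]]'
python3 -m inch '[[15,-0.62,0.63,0,0],[15,-1.1,1.37,0,0],[15,-1.43,2.19,0,0],[15,-1.59,3.05,0,0],[15,-1.58,3.94,0,0],[15,-1.4,4.8,0,0],[15,-1.05,5.61,0,0],[15,-0.55,6.34,0,0]]'
python3 - <<'E'
from h import *
look('top',['vial0_mid','vial1_mid','vial3_mid','sleeve_mid'],save='t2.png')
E
```

```text
t: 28.35
position: [0.5256, -0.009, 0.0684]
eef_rot: [180.0, -0.0, 90.2]
contact_force: [-2.1, 0.5, 8.3]
grip_width: 0.244
grip_force: 39.4
t: 29.15
position: [0.5892, -0.0139, 0.0683]
eef_rot: [-180.0, -0.0, 90.2]
contact_force: [-4.7, 1.3, 10.3]
grip_width: 0.246
grip_force: 39.5
top vial0_mid [(0.44, [221.7, 188.7], [0.6167, 0.2414])]
top vial1_mid [(0.71, [242.9, 188.9], [0.6155, 0.1857])]
top vial3_mid [(0.71, [221.1, 186.9], [0.6215, 0.243]), (0.55, [242.0, 212.7], [0.5525, 0.1879])]
top sleeve_mid [(0.68, [405.5, 189.3], [0.6019, -0.2316])]
```

View pics/t2.png

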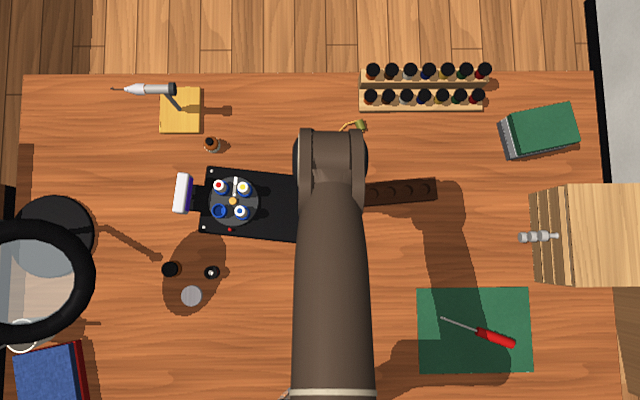

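The top view shows red, yellow and blue still in their cups ((218,186), (243,187), (240,211)), with the line now pointing up (235,183): the crank drives the table as expected. Continue.

```bash
python3 -m inch '[[15,0.63,0.62,0,0],[15,1.37,1.1,0,0],[15,2.19,1.43,0,0],[15,3.05,1.59,0,0],[15,3.94,1.58,0,0],[15,4.8,1.4,0,0],[15,5.61,1.05,0,0],[15,6.34,0.55,0,0]]'
python3 -m inch '[[15,0.62,-0.63,0,0],[15,1.1,-1.37,0,0],[15,1.43,-2.19,0,0],[15,1.59,-3.05,0,0],[15,1.58,-3.94,0,0],[15,1.4,-4.8,0,0],[15,1.05,-5.61,0,0],[15,0.55,-6.34,0,0]]'
python3 -m inch '[[15,-0.63,-0.62,0,0],[15,-1.37,-1.1,0,0],[15,-2.19,-1.43,0,0],[15,-3.05,-1.59,0,0],[15,-3.94,-1.58,0,0],[15,-4.8,-1.4,0,0],[15,-5.61,-1.05,0,0],[15,-6.34,-0.55,0,0]]'
python3 -m inch '[[15,-0.62,0.63,0,0],[15,-1.1,1.37,0,0],[15,-1.43,2.19,0,0],[15,-1.59,3.05,0,0],[15,-1.58,3.94,0,0],[15,-1.4,4.8,0,0],[15,-1.05,5.61,0,0],[15,-0.55,6.34,0,0]]'
```

```text
t: 30.2
position: [0.5951, 0.0486, 0.0684]
eef_rot: [179.9, 0.1, 90.1]
contact_force: [-0.1, -4.2, 7.1]
grip_width: 0.246
grip_force: 39.4
t: 31.0
position: [0.5318, 0.0556, 0.0684]
eef_rot: [179.9, -0.1, 90.2]
contact_force: [0.5, 3.3, 6.7]
grip_width: 0.248
grip_force: 39.2
t: 31.8
position: [0.5256, -0.0089, 0.0684]
eef_rot: [180.0, -0.0, 90.2]
contact_force: [-1.2, 1.9, 9.8]
grip_width: 0.248
grip_force: 39.5
t: 32.6
position: [0.5892, -0.0139, 0.0684]
eef_rot: [-180.0, -0.0, 90.2]
contact_force: [-4.1, 1.5, 10.0]
grip_width: 0.241
grip_force: 39.6
```

```bash
python3 -m inch '[[15,0.63,0.62,0,0],[15,1.37,1.1,0,0],[15,2.19,1.43,0,0],[15,3.05,1.59,0,0],[15,3.94,1.58,0,0],[15,4.8,1.4,0,0],[15,5.61,1.05,0,0],[15,6.34,0.55,0,0]]'
python3 -m inch '[[15,0.62,-0.63,0,0],[15,1.1,-1.37,0,0],[15,1.43,-2.19,0,0],[15,1.59,-3.05,0,0],[15,1.58,-3.94,0,0],[15,1.4,-4.8,0,0],[15,1.05,-5.61,0,0],[15,0.55,-6.34,0,0]]'
python3 -m inch '[[15,-0.63,-0.62,0,0],[15,-1.37,-1.1,0,0],[15,-2.19,-1.43,0,0],[15,-3.05,-1.59,0,0],[15,-3.94,-1.58,0,0],[15,-4.8,-1.4,0,0],[15,-5.61,-1.05,0,0],[15,-6.34,-0.55,0,0]]'
python3 -m inch '[[15,-0.62,0.63,0,0],[15,-1.1,1.37,0,0],[15,-1.43,2.19,0,0],[15,-1.59,3.05,0,0],[15,-1.59,3.05,0,0]]'
python3 - <<'E'
from h import *
im,p=look('wrist',['index_post','turntable'],save='w10.png')
i2=snapshot('top');cv2.imwrite('pics/t3.png',cv2.resize(i2[150:250,160:300],None,fx=5,fy=5,interpolation=cv2.INTER_CUBIC))
pt=camera_params('top')
blobs(i2[:,:300],pt,'top',(0,0,190),(180,45,255),.044,8)
go(.56,.02,.068)
E
```

```text
t: 33.4
position: [0.5951, 0.0487, 0.0684]
eef_rot: [179.9, 0.1, 90.1]
contact_force: [-1.3, -4.3, 6.8]
grip_width: 0.25
grip_force: 39.5
t: 34.2
position: [0.5318, 0.0556, 0.0684]
eef_rot: [179.9, -0.1, 90.2]
contact_force: [1.5, 2.8, 5.8]
grip_width: 0.251
grip_force: 39.3
t: 35.0
position: [0.5256, -0.009, 0.0684]
eef_rot: [180.0, -0.0, 90.2]
contact_force: [-2.3, 1.9, 9.1]
grip_width: 0.247
grip_force: 39.5
t: 35.5
position: [0.558, -0.0246, 0.0684]
eef_rot: [179.9, -0.0, 90.2]
contact_force: [2.3, 0.3, 6.2]
grip_width: 0.247
grip_force: 39.3
wrist index_post []
wrist turntable []
  blob [124, 84, 44, 9, 229] [143.6  87.8] [0.8896 0.4496]
  blob [172, 172, 16, 40, 408] [179.5 192.1] [0.6075 0.3489]
  blob [216, 178, 10, 11, 68] [220.6 183.1] [0.6299 0.2425]
  blob [208, 201, 11, 11, 69] [213.1 205.9] [0.5702 0.2612]
  blob [225, 207, 17, 19, 120] [232.4 214.6] [0.5468 0.2111]
  blob [12, 318, 19, 5, 42] [ 21.2 320. ] [0.2881 0.7383]
  blob [7, 345, 27, 8, 60] [ 19.7 349.2] [0.2172 0.7378]
t 35.70 pos [ 0.5577 -0.0246  0.0684] rot [179.8   0.   90.2] grip 0.25 -> row [4.46 0.24 0.04] tw 0.003
```

View pics/t3.png

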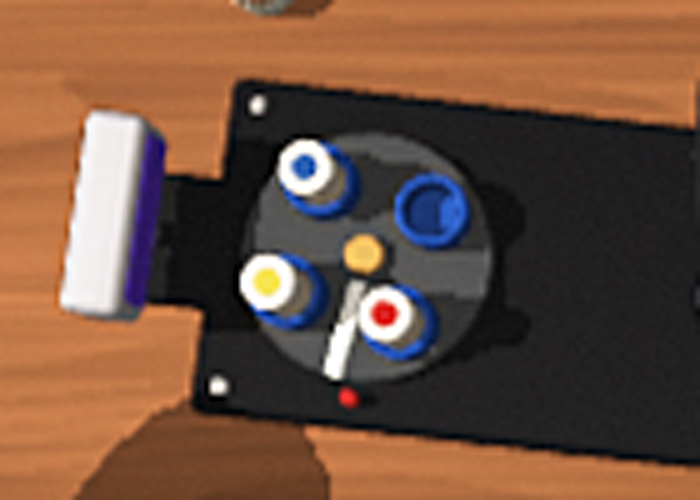

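The line ends at (335,375) and points about 10° short of the post at (348,397). All three vials are seated. Go on about 36° of crank, then measure.

```bash
python3 -m inch '[[15,-0.01,0.63,0,0],[15,0.07,1.25,0,0],[15,0.23,1.86,0,0],[15,0.47,2.44,0,0],[15,0.63,2.71,0,0],[15,0.63,2.71,0,0]]'
cat >> h.py <<'E'
def line(n=4):
    p=camera_params('top');pts=[];po=[]
    for i in range(n):
        im=snapshot('top');h=cv2.cvtColor(im,cv2.COLOR_BGR2HSV)
        if i==0: first=im
        x0,y0,x1,y1=222,204,238,230
        m=cv2.inRange(h,(0,0,110),(180,60,255));ys,xs=np.nonzero(m[y0:y1,x0:x1]);pts.append(np.c_[xs+x0,ys+y0])
        m=cv2.inRange(h,(0,150,80),(6,255,255))|cv2.inRange(h,(172,150,80),(180,255,255));ys,xs=np.nonzero(m[222:240,218:240]);po.append(np.c_[xs+218,ys+222])
    W=np.array([at_z('top',q,.044,p)[:2] for q in np.vstack(pts)])
    c=W.mean(0);v=np.linalg.svd(W-c)[2][0];v*=-np.sign(v[0])
    P=at_z('top',np.vstack(po).mean(0),.044,p)[:2]
    off=(P-c)@np.array([-v[1],v[0]])
    print('n',len(W),'line dir',np.degrees(np.arctan2(v[1],v[0])),'c',c,'post',P,'perp mm',off*1e3)
    return first
E
python3 - <<'E'
from h import *
i2=line();cv2.imwrite('pics/t4.png',cv2.resize(i2[180:240,195:265],None,fx=10,fy=10,interpolation=cv2.INTER_CUBIC))
E
```

```text
t: 36.3
position: [0.584, -0.0177, 0.0684]
eef_rot: [179.9, -0.0, 90.2]
contact_force: [-0.7, 2.3, 8.4]
grip_width: 0.247
grip_force: 39.5
n 432 line dir 165.12774133973272 c [0.54643788 0.21240063] post [0.50912023 0.21881041] perp mm 3.3830716113743726
```

View pics/t4.png

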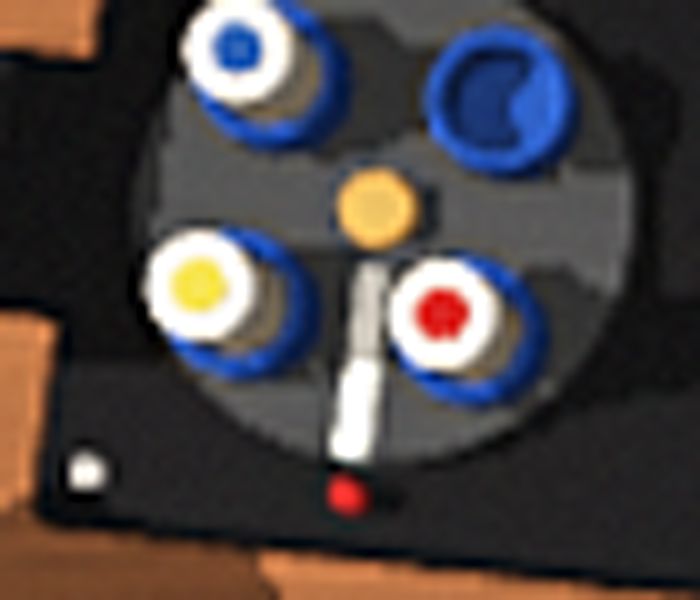

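```bash
cat >> h.py <<'E'
def line2(n=4):
    p=camera_params('top');g=0
    for i in range(n): im=snapshot('top').astype(float);g=g+im/n
    v=g.min(2);rows=np.arange(208,225);q=[]
    for r in rows:
        a=v[r,226:233];w=np.clip(a-max(np.median(v[r,224:228]),a.min())-10,0,None);q.append([226+(w*np.arange(7)).sum()/w.sum(),r])
    q=np.array(q);k=np.polyfit(q[:,1],q[:,0],1);q=q[abs(q[:,0]-np.polyval(k,q[:,1]))<.8];k=np.polyfit(q[:,1],q[:,0],1)
    red=np.clip(g[...,2]-g[...,1]-60,0,None)[224:236,222:238];ys,xs=np.mgrid[224:236,222:238];pu=np.array([(xs*red).sum(),(ys*red).sum()])/red.sum()
    a,b=[at_z('top',(np.polyval(k,r),r),.044,p)[:2] for r in(208,224)];d=(b-a)/np.linalg.norm(b-a);P=at_z('top',pu,.045,p)[:2]
    ax=np.array([.583,.2086])
    print(np.round(q[:,0],1),'dir',np.degrees(np.arctan2(d[1],d[0])),'post uv',pu,P,'perp mm',1e3*np.cross(d,P-a),'axis perp',1e3*np.cross(d,ax-a))
E
python3 - <<'E' 2>/dev/null
from h import *
line2()
E
```

```text
[231.  230.9 231.  230.9 230.7 230.6 230.9 230.8 230.7 230.6 230.4 230.3
 230.2 230.1 230.  229.8 229.6] dir 175.6476634446471 post uv [229.02838149 229.09204807] [0.5093899  0.21949441] perp mm -0.8234414044142567 axis perp 4.453316981782136
```

```bash
python3 - <<'E'
from h import *
print('axis px',proj('top',(.583,.2086,.044)),'post px pred',proj('top',(.5087,.2181,.045)))
g=np.mean([snapshot('top').astype(float) for i in range(4)],0)
# disc ellipse: fit rim from dark/grey boundary, print line profile rows in min-channel
for r in range(209,228,3): print(r,np.round(g[r,224:238].min(1)).astype(int))
p=camera_params('top')
for uv in [(229.03,229.09)]: print(at_z('top',uv,.045))
E
```

```text
axis px (np.float64(233.47299993566955), np.float64(200.75064728239633)) post px pred (np.float64(229.56860681072666), np.float64(229.3524815787849))
209 [ 29  14  10  46  45  32 136 185 190 114 212 255 250 149]
212 [ 24  14  12  46  44  50 175 192 190 105 251 255 182  43]
215 [  9  26  47  45  37  76 168 185 150  56  12 155 252 255]
218 [ 70  71  67  80  64 255 255 255 211  88  77  76  83  60]
221 [ 88  88  88  76 117 255 255 255 151  72  84  88  89  88]
224 [ 68  78  84  71 248 255 255 234 107  81  88  92  92  93]
227 [36 37 32 21 29 27 21 16 27 32 34 33 34 34]
[0.50939512 0.21949028 0.045     ]
```

The measured line centres extrapolate to column 228.9 at the post's row, and the post is at column 229.0, so they are aligned to about half a degree. Release and check from above the table.

```bash
python3 -m inch '[[60,0,0,0,0],[60,0,0,0,0],[60,0,0,0,0],[60,0,0,0,0],[60,0,0,-3,0],[60,0,0,-7,0],[60,0,0,-12,0],[60,0,0,-16,0]]'
python3 -m inch '[[60,4,0,0,0],[60,8,0,0,0],[60,11,0,0,0],[60,14,0,0,0],[60,14,0,0,0],[60,14,0,0,0],[60,14,0,0,0]]'
python3 - <<'E'
from h import *
im,p=look('wrist',['index_post','block_hole0','vial0_mid','vial1_mid','vial3_mid'],save='w11.png')
for n,lo,hi in [('ylw',(20,100,150),(32,255,255)),('red',(0,170,100),(6,255,255)),('blu',(105,120,60),(130,255,255))]:
    print(n);blobs(im,p,'wrist',lo,hi,.113,60)
go(.582,.14,.23)
E
```

```text
t: 37.7
position: [0.5835, -0.0182, 0.2297]
eef_rot: [179.9, 0.0, 90.2]
contact_force: [1.3, -0.1, 0.3]
grip_width: 0.6
grip_force: 0.0
t: 38.4
position: [0.5832, 0.1211, 0.2272]
eef_rot: [-180.0, 0.0, 90.1]
contact_force: [0.3, -0.3, 0.5]
grip_width: 0.598
grip_force: 0.0
wrist index_post [(0.62, [241.0, 77.2], [0.5102, 0.2172])]
wrist block_hole0 []
wrist vial0_mid [(0.91, [278.3, 115.2], [0.5409, 0.1839])]
wrist vial1_mid [(0.96, [289.5, 40.3], [0.5533, 0.2496])]
wrist vial3_mid [(0.74, [364.0, 50.2], [0.6212, 0.2416])]
ylw
  blob [276, 19, 19, 22, 311] [284.6  29.4] [0.5571 0.243 ]
  blob [312, 75, 21, 23, 381] [322.1  86.2] [0.583  0.2062]
  blob [463, 259, 22, 14, 211] [472.4 265.4] [0.7085 0.0654]
  blob [287, 270, 25, 23, 368] [300.3 279.8] [0.5648 0.0517]
red
  blob [129, 12, 18, 29, 287] [138.7  28.3] [0.4572 0.2434]
  blob [236, 72, 12, 10, 93] [241.4  76.9] [0.5255 0.2124]
  blob [269, 111, 16, 16, 214] [276.4 118.3] [0.5494 0.1838]
blu
  blob [268, 21, 46, 49, 560] [295.8  52.6] [0.5645 0.2284]
  blob [340, 30, 46, 49, 504] [356.   62.1] [0.6067 0.2223]
  blob [361, 34, 18, 20, 284] [369.6  43.8] [0.6158 0.2341]
  blob [269, 95, 37, 45, 404] [293.1 115. ] [0.5617 0.1862]
  blob [331, 105, 43, 44, 1501] [351.7 126.3] [0.6049 0.1782]
t 38.70 pos [0.5833 0.1212 0.2274] rot [180.   -0.   90.1] grip 0.60 -> row [ 1.88 -0.12 -0.26] tw 0.002
```

View pics/w11.png

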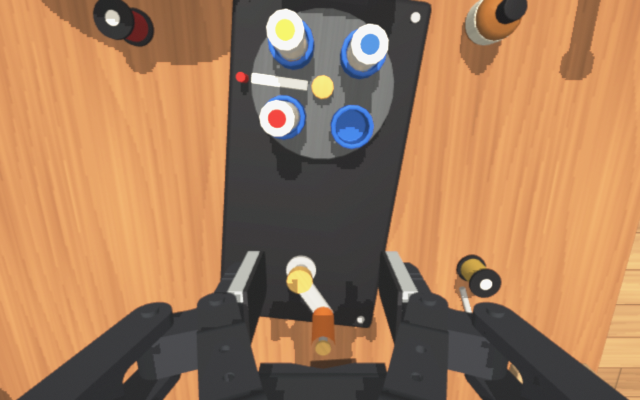

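The line ((307,86)→(251,78)) points straight at the post (241,77), and all three vials sit in their cups. Now red from its cup.

```bash
python3 -m inch '[[50,3,-1.7,0,0],[50,6,-3.3,0,0],[50,6.2,-3.4,3,0],[50,6.2,-3.4,7,0],[50,6.2,-3.4,9,0],[50,6.2,-3.4,9.5,0],[50,6.2,-3.4,9.5,0]]' 30
python3 - <<'E'
from h import *
im,p=look('wrist',['vial0_mid'])
go(.5495,.1834,.082);blobs(im,p,'wrist',(0,170,100),(6,255,255),.113,60)
E
```

```text
t: 39.4
position: [0.5488, 0.1834, 0.132]
eef_rot: [-179.9, 0.0, 90.1]
contact_force: [0.8, 0.2, -0.2]
grip_width: 0.499
grip_force: 0.0
wrist vial0_mid [(0.72, [321.0, 223.7], [0.5478, 0.1696])]
t 39.50 pos [0.5498 0.1838 0.1338] rot [179.9  -0.   90.1] grip 0.49 -> row [-0.04 -0.04  5.18] tw 0.003
  blob [118, 72, 24, 36, 511] [131.2  89.8] [0.4621 0.2618]
  blob [259, 155, 14, 15, 156] [265.8 161.8] [0.5215 0.2293]
  blob [312, 239, 24, 23, 437] [323.8 249.9] [0.5495 0.1835]
```

```bash
python3 -m inch '[[50,0,0,1.5,0],[50,0,0,3,0],[50,0,0,4.3,0],[50,0,0,5,0],[50,0,0,5,0],[20,0,0,5,0],[20,0,0,5,0],[20,0,0,5,0]]' 30
python3 -m inch '[[20,0,0,0,0],[20,0,0,0,0],[20,0,0,-1,0],[20,0,0,-2.5,0],[20,0,0,-5,0],[20,0,0,-9,0],[20,0,0,-11,0]]'
python3 -m inch '[[20,-4.5,1,0,0],[20,-9,2,0,0],[20,-13.5,3,0,0],[20,-18,4,0,0],[20,-22.5,5,0,0],[20,-27,5,0,0],[20,-31.5,5,0,0],[20,-36,5,0,0]]'
python3 -m inch '[[20,-3,0.2,0,0],[20,-6,0.4,0,0],[20,-6,0.4,0,0],[20,-6,0.4,0,0]]'
python3 - <<'E'
from h import *
im,p=look('wrist',['block_hole0','vial0_mid'],save='w12.png')
blobs(im,p,'wrist',(0,170,100),(6,255,255),.227,60)
go(.605,-.2033,.1)
E
```

```text
t: 40.3
position: [0.5495, 0.1839, 0.0831]
eef_rot: [179.9, -0.0, 90.2]
contact_force: [0.3, -0.0, 2.7]
grip_width: 0.295
grip_force: 29.7
t: 41.0
position: [0.5494, 0.184, 0.1957]
eef_rot: [179.9, -0.1, 90.2]
contact_force: [0.5, 0.5, -0.4]
grip_width: 0.292
grip_force: 29.9
t: 41.8
position: [0.5997, -0.1778, 0.1926]
eef_rot: [-180.0, -0.0, 90.2]
contact_force: [1.6, -0.7, -0.5]
grip_width: 0.296
grip_force: 29.9
t: 42.2
position: [0.6039, -0.2365, 0.1921]
eef_rot: [-180.0, -0.0, 90.1]
contact_force: [0.7, 0.2, -0.0]
grip_width: 0.293
grip_force: 29.9
wrist block_hole0 [(0.85, [320.8, 151.4], [0.6027, -0.2026]), (0.84, [326.4, 203.0], [0.6078, -0.2491]), (0.66, [316.0, 97.7], [0.5987, -0.1582])]
wrist vial0_mid [(0.68, [321.9, 260.4], [0.6038, -0.3092])]
  blob [305, 288, 35, 32, 855] [322.2 303.5] [ 0.6038 -0.2336]
t 42.35 pos [ 0.6043 -0.235   0.1925] rot [-180.    -0.    90.2] grip 0.29 -> row [3.17 0.09 9.25] tw 0.004
```

View pics/w12.png

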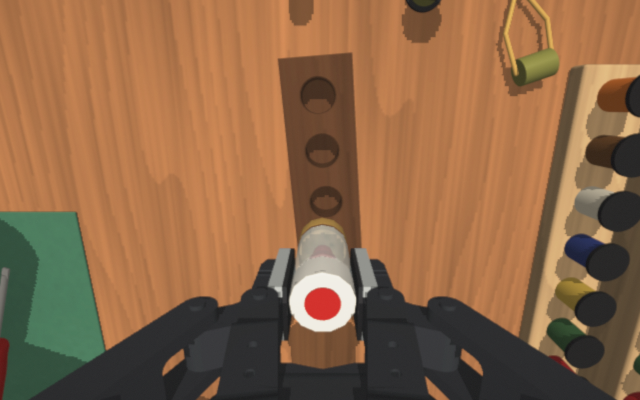

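The block shows holes at (318,95), (322,150), (325,201), with red held upright. I'll refine the hole centres from the hole contours.

```bash
python3 - <<'E'
from h import *
p=camera_params('wrist');im=snapshot('wrist')
g=cv2.GaussianBlur(cv2.cvtColor(im,cv2.COLOR_BGR2GRAY),(0,0),1).astype(float)
# fit a common row: hole k centre = c0 + 46mm*k*u ; maximise radial edge strength on projected mouth circle
E=np.array(p['extrinsics']);a=np.linspace(0,2*np.pi,72)
def P(X): v=(X-E[:3,3])@E[:3,:3];return np.c_[p['fx']*v[:,0]/v[:,2]+p['cx'],p['fy']*v[:,1]/v[:,2]+p['cy']].astype(np.float32)
def samp(c,r):
    q=P(np.c_[c[0]+r*np.cos(a),c[1]+r*np.sin(a),0*a+.04]);return cv2.remap(g.astype(np.float32),q[:,:1],q[:,1:],cv2.INTER_LINEAR)[:,0]
def score(u):
    c0=np.array([.6032,-.202])+u[:2]/1e3;d=np.array([np.sin(np.radians(u[2])),-np.cos(np.radians(u[2]))])*.046
    return -sum(np.clip(samp(c0+k*d,.0157)-samp(c0+k*d,.0133),-20,25).mean() for k in(-1,0,1))
best=min((score(np.array([x,y,t])),x,y,t) for x in np.arange(-4,4.1,.5) for y in np.arange(-4,4.1,.5) for t in np.arange(0,12,1))
r=minimize(score,best[1:],method='Nelder-Mead');print(best,r.x,r.fun)
c0=np.array([.6032,-.202])+r.x[:2]/1e3;d=np.array([np.sin(np.radians(r.x[2])),-np.cos(np.radians(r.x[2]))])*.046
for k in(-1,0,1,2): print(k,np.round(c0+k*d,4))
go(*(c0+d)-[0,.0007],.08)
E
```

```text
(np.float32(-51.8787), np.float64(0.0), np.float64(0.0), np.int64(4)) [ 3.43733195e-04 -4.90992072e-04  4.40573394e+00] -52.493614196777344
-1 [ 0.5997 -0.1561]
0 [ 0.6032 -0.202 ]
1 [ 0.6067 -0.2479]
2 [ 0.6103 -0.2937]
t 42.40 pos [ 0.6043 -0.2349  0.1925] rot [180.   -0.   90.3] grip 0.30 -> row [-1.37  0.24 11.25] tw 0.004
```

```bash
python3 -m inch '[[20,-1.3,0.2,2,0],[20,-1.35,0.25,5,0],[20,-1.35,0.25,8,0],[20,-1.35,0.25,10,0],[20,-1.35,0.25,10.5,0],[20,-1.35,0.25,10.5,0]]'
python3 - <<'E'
from h import *
im=snapshot('wrist');cv2.imwrite('pics/w13.png',im)
go(.6067,-.2486,.05)
E
```

```text
t: 43.0
position: [0.6065, -0.2486, 0.087]
eef_rot: [-179.9, -0.0, 90.2]
contact_force: [0.1, 0.0, -0.5]
grip_width: 0.293
grip_force: 29.9
t 43.05 pos [ 0.6072 -0.249   0.0882] rot [180.    0.   90.2] grip 0.30 -> row [ 0.04 -0.05  3.82] tw 0.004
```

View pics/w13.png

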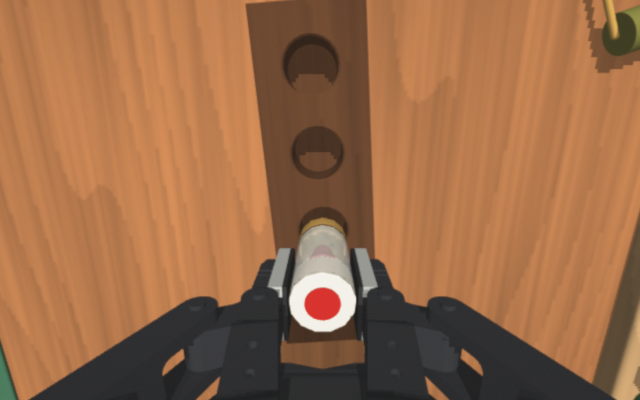

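Red's foot (323,228) is over the third hole (323,231 approx.). Lower.

```bash
python3 -m inch '[[20,0.02,-0.03,0.8,0],[20,0.02,-0.03,1.4,0],[20,0.02,-0.03,1.9,0],[20,0.02,-0.03,2.4,0],[20,0.02,-0.03,2.9,0],[20,0.02,-0.03,3.3,0],[20,0.02,-0.03,3.6,0],[20,0.02,-0.03,3.6,0]]'
```

```text
t: 43.85
position: [0.6062, -0.2493, 0.0507]
eef_rot: [-180.0, -0.0, 90.2]
contact_force: [0.2, 0.2, -1.2]
grip_width: 0.294
grip_force: 29.9
```

```bash
python3 -m inch '[[20,0,0,0.1,0],[45,0,0,0.15,0],[45,0,0,0.15,0],[45,0,0,0.15,0],[45,0,0,-3,0],[45,0,0,-7,0],[45,0,0,-11,0],[45,0,0,-15,0]]'
python3 - <<'E'
from h import *
im,p=look('wrist',['vial0_mid'])
blobs(im,p,'wrist',(0,170,100),(6,255,255),.08,60)
E
python3 -m inch '[[50,4.8,0,0,0],[50,9.6,-0.7,0,0],[50,14.4,-1.4,0,0],[50,19.2,-2.1,0,0],[50,24,-2.8,0,0],[50,28.8,-3.5,0,0],[50,33.6,-4.2,0,0],[50,38.4,-5,0,0]]'
python3 -m inch '[[50,3,0,0,0],[50,4.5,0,0,0],[50,4.5,0,0,0],[50,4.5,0,0,0]]'
python3 - <<'E'
from h import *
im,p=look('wrist',['vial1_mid'])
blobs(im,p,'wrist',(20,100,150),(32,255,255),.113,60)
go(.5572,.2425,.13)
E
```

```text
t: 44.65
position: [0.6063, -0.2493, 0.2031]
eef_rot: [180.0, 0.0, 90.2]
contact_force: [0.5, -1.0, 0.9]
grip_width: 0.449
grip_force: 0.0
wrist vial0_mid [(0.61, [321.7, 184.3], [0.606, -0.2488])]
  blob [316, 193, 14, 13, 158] [322.5 199. ] [ 0.6067 -0.2503]
  blob [0, 328, 5, 31, 82] [  1.3 339.1] [ 0.3109 -0.385 ]
  blob [545, 344, 24, 15, 112] [556.8 350.7] [ 0.8263 -0.3968]
  blob [620, 379, 20, 20, 225] [631.6 387.3] [ 0.9073 -0.439 ]
t: 45.55
position: [0.5547, 0.1363, 0.201]
eef_rot: [180.0, -0.0, 90.2]
contact_force: [0.9, 0.3, 0.1]
grip_width: 0.505
grip_force: 0.0
t: 45.95
position: [0.5553, 0.1789, 0.201]
eef_rot: [-180.0, 0.0, 90.2]
contact_force: [0.6, -0.5, 0.6]
grip_width: 0.504
grip_force: 0.0
wrist vial1_mid [(0.88, [323.0, 116.2], [0.5558, 0.2416])]
  blob [573, 0, 67, 40, 2418] [606.3  19.4] [0.7287 0.3018]
  blob [316, 109, 20, 20, 314] [325.4 118.2] [0.5572 0.2427]
  blob [344, 146, 23, 22, 394] [354.8 156.5] [0.5773 0.2175]
t 46.05 pos [0.5554 0.1782 0.2012] rot [-180.     0.    90.1] grip 0.50 -> row [6.43 0.19 7.11] tw 0.001
```

```bash
python3 -m inch '[[50,3,0.1,0,0],[50,6,0.18,0,0],[50,6.4,0.18,3,0],[50,6.4,0.18,6,0],[50,6.4,0.18,7,0],[50,6.4,0.18,7,0]]' 30
python3 - <<'E'
from h import *
im,p=look('wrist',['vial1_mid'])
go(.5572,.2425,.083);blobs(im,p,'wrist',(20,100,150),(32,255,255),.113,60)
E
```

```text
t: 46.65
position: [0.5561, 0.242, 0.1298]
eef_rot: [-179.8, 0.1, 90.1]
contact_force: [-0.3, 0.2, -0.2]
grip_width: 0.502
grip_force: 0.0
wrist vial1_mid [(0.57, [324.1, 229.5], [0.5573, 0.2242])]
t 46.75 pos [0.5575 0.2428 0.1325] rot [179.9  -0.   90.1] grip 0.50 -> row [-0.03 -0.03  4.95] tw 0.002
  blob [629, 71, 11, 42, 251] [635.7  97.1] [0.6963 0.3175]
  blob [312, 239, 26, 25, 524] [324.5 250.9] [0.5572 0.2425]
  blob [348, 250, 21, 23, 345] [359.4 259.5] [0.5752 0.2377]
```

```bash
python3 -m inch '[[50,0,0,1.5,0],[50,0,0,3,0],[50,0,0,4.3,0],[50,0,0,4.8,0],[50,0,0,4.8,0],[20,0,0,4.8,0],[20,0,0,4.8,0],[20,0,0,4.8,0]]' 30
python3 -m inch '[[20,0,0,0,0],[20,0,0,0,0],[20,0,0,-1,0],[20,0,0,-2.5,0],[20,0,0,-5,0],[20,0,0,-9,0],[20,0,0,-11.5,0]]'
python3 -m inch '[[20,-4.5,0.8,0,0],[20,-9,1.6,0,0],[20,-13.5,2.4,0,0],[20,-18,3.2,0,0],[20,-22.5,4,0,0],[20,-27,4.6,0,0],[20,-31.5,4.6,0,0],[20,-36,4.6,0,0]]'
python3 -m inch '[[20,-4,0,0,0],[20,-7,0,0,0],[20,-7,0,0,0],[20,-7,0,0,0]]'
python3 - <<'E'
from h import *
im,p=look('wrist',['block_hole0','vial1_mid'])
go(.6032,-.203,.087)
E
```

```text
t: 47.55
position: [0.5573, 0.2436, 0.0843]
eef_rot: [179.9, -0.0, 90.2]
contact_force: [-0.5, -0.3, 3.2]
grip_width: 0.29
grip_force: 29.6
t: 48.25
position: [0.557, 0.2437, 0.2012]
eef_rot: [179.9, -0.1, 90.2]
contact_force: [-0.8, 0.4, -0.1]
grip_width: 0.295
grip_force: 29.9
t: 49.05
position: [0.6036, -0.1181, 0.1984]
eef_rot: [-180.0, -0.0, 90.2]
contact_force: [0.4, 0.5, -1.4]
grip_width: 0.291
grip_force: 29.9
t: 49.45
position: [0.6038, -0.1868, 0.1982]
eef_rot: [-180.0, -0.0, 90.1]
contact_force: [0.0, 0.1, -0.6]
grip_width: 0.291
grip_force: 29.9
wrist block_hole0 [(0.95, [317.7, 156.8], [0.5998, -0.1585]), (0.56, [319.9, 202.8], [0.6018, -0.201])]
wrist vial1_mid [(0.61, [321.1, 266.4], [0.6029, -0.2691])]
t 49.60 pos [ 0.6042 -0.1853  0.1984] rot [-180.    -0.    90.2] grip 0.29 -> row [-1.78 -0.1  11.14] tw 0.004
```

```bash
python3 -m inch '[[20,-1.5,-0.1,2,0],[20,-1.75,-0.1,5,0],[20,-1.75,-0.1,8,0],[20,-1.75,-0.1,10.5,0],[20,-1.75,-0.1,11,0],[20,-1.75,-0.1,11,0],[20,-1.75,-0.1,11,0]]'
python3 - <<'E'
from h import *
snapshot('wrist');go(.6032,-.203,.0515)
E
python3 -m inch '[[20,0,0,0.8,0],[20,0,0,1.2,0],[20,0,0,1.5,0],[20,0,0,1.8,0],[20,0,0,1.8,0]]'
```

```text
t: 50.3
position: [0.6041, -0.2035, 0.09]
eef_rot: [179.9, 0.0, 90.2]
contact_force: [0.8, -0.4, -0.8]
grip_width: 0.294
grip_force: 29.9
t 50.35 pos [ 0.6043 -0.2038  0.0903] rot [179.8   0.   90.2] grip 0.29 -> row [ 0.08 -0.12  3.87] tw 0.004
t: 50.85
position: [0.603, -0.2036, 0.0697]
eef_rot: [-180.0, -0.0, 90.2]
contact_force: [0.6, 1.6, -1.2]
grip_width: 0.296
grip_force: 29.9
```

```bash
python3 -m inch '[[20,0.03,0,0.5,0],[20,0.05,0,0.9,0],[20,0.05,0,1.3,0],[20,0.05,0,1.6,0],[20,0.05,0,1.8,0],[20,0.05,0,1.8,0]]'
```

```text
t: 51.45
position: [0.603, -0.2034, 0.0519]
eef_rot: [-180.0, -0.0, 90.2]
contact_force: [-0.1, -0.2, -1.3]
grip_width: 0.291
grip_force: 29.9
```

```bash
python3 -m inch '[[20,0,0,0.1,0],[45,0,0,0.15,0],[45,0,0,0.15,0],[45,0,0,0.15,0],[45,0,0,-3,0],[45,0,0,-7,0],[45,0,0,-11,0],[45,0,0,-15,0]]'
python3 - <<'E'
from h import *
im,p=look('wrist',['vial0_mid','vial1_mid'])
blobs(im,p,'wrist',(20,100,150),(32,255,255),.08,60)
E
python3 -m inch '[[50,4.8,0,0,0],[50,9.6,0.2,0,0],[50,14.4,0.4,0,0],[50,19.2,0.6,0,0],[50,24,0.8,0,0],[50,28.8,1,0,0],[50,33.6,1.2,0,0],[50,37.5,1.2,0,0]]'
python3 -m inch '[[50,0,0,0,0],[50,0,0,0,0],[50,0,0,0,0]]'
python3 - <<'E'
from h import *
im,p=look('wrist',['vial3_mid'],save='w14.png')
blobs(im,p,'wrist',(105,120,60),(130,255,255),.113,60)
go(.6158,.2341,.13)
E
```

```text
t: 52.25
position: [0.6029, -0.2034, 0.204]
eef_rot: [180.0, 0.0, 90.2]
contact_force: [0.9, -0.5, 0.1]
grip_width: 0.448
grip_force: 0.0
wrist vial0_mid [(0.69, [321.5, 191.2], [0.6025, -0.2099]), (0.64, [324.5, 230.4], [0.6055, -0.2497])]
wrist vial1_mid [(0.85, [324.0, 190.2], [0.6048, -0.2089])]
  blob [514, 89, 32, 21, 260] [530.3 100.8] [ 0.7595 -0.1277]
  blob [314, 192, 17, 15, 205] [322.1 199.1] [ 0.603  -0.2048]
  blob [547, 304, 33, 13, 183] [564.3 310.3] [ 0.8219 -0.3084]
t: 53.2
position: [0.6133, 0.174, 0.2006]
eef_rot: [-179.9, 0.0, 90.2]
contact_force: [0.7, -0.1, 1.0]
grip_width: 0.499
grip_force: 0.0
t: 53.5
position: [0.6138, 0.1708, 0.2014]
eef_rot: [-179.9, 0.0, 90.1]
contact_force: [-0.0, -0.7, -0.5]
grip_width: 0.501
grip_force: 0.0
wrist vial3_mid [(0.8, [325.4, 117.1], [0.6164, 0.2327])]
  blob [262, 0, 99, 12, 707] [323.2   4. ] [0.614  0.3016]
  blob [226, 81, 51, 50, 1987] [250.7 105.4] [0.5668 0.2425]
  blob [303, 92, 47, 49, 458] [326.9 111.5] [0.6167 0.2388]
  blob [316, 109, 19, 19, 288] [325.2 118. ] [0.6155 0.2347]
  blob [222, 155, 49, 49, 1818] [246.1 178.5] [0.5608 0.1938]
  blob [294, 164, 45, 49, 1690] [316.3 187.9] [0.6095 0.1872]
t 53.60 pos [0.614  0.1703 0.202 ] rot [-180.     0.    90.1] grip 0.50 -> row [6.38 0.19 7.2 ] tw 0.001
```

```bash
python3 -m inch '[[50,3,0.1,0,0],[50,6,0.17,0,0],[50,6.4,0.17,3,0],[50,6.4,0.17,6,0],[50,6.4,0.17,7,0],[50,6.4,0.17,7,0]]' 30
python3 - <<'E'
from h import *
im,p=look('wrist',['vial3_mid'])
go(.6156,.2344,.083);blobs(im[:,300:350],dict(p,cx=p['cx']-300),'wrist',(105,120,60),(130,255,255),.113,60)
E
```

```text
t: 54.2
position: [0.6147, 0.2342, 0.1307]
eef_rot: [-179.8, 0.1, 90.1]
contact_force: [-0.8, -0.8, -0.3]
grip_width: 0.504
grip_force: 0.0
wrist vial3_mid [(0.78, [324.7, 226.8], [0.6164, 0.2183])]
t 54.30 pos [0.6161 0.235  0.1336] rot [179.9  -0.   90.1] grip 0.50 -> row [-0.06 -0.06  5.06] tw 0.002
  blob [0, 97, 50, 10, 207] [ 23.6 101.8] [0.6152 0.3076]
  blob [0, 187, 50, 52, 941] [ 25.  203.2] [0.616  0.2598]
  blob [12, 240, 25, 23, 470] [ 24.1 250.9] [0.6156 0.2343]
  blob [0, 267, 41, 64, 2176] [ 18.1 299.9] [0.6125 0.2058]
```

```bash
python3 -m inch '[[50,0,0,1.5,0],[50,0,0,3,0],[50,0,0,4.3,0],[50,0,0,4.9,0],[50,0,0,4.9,0],[20,0,0,4.9,0],[20,0,0,4.9,0],[20,0,0,4.9,0]]' 30
python3 -m inch '[[20,0,0,0,0],[20,0,0,0,0],[20,0,0,-1,0],[20,0,0,-2.5,0],[20,0,0,-5,0],[20,0,0,-9,0],[20,0,0,-11.5,0]]'
python3 -m inch '[[20,-4.5,-0.2,0,0],[20,-9,-0.4,0,0],[20,-13.5,-0.6,0,0],[20,-18,-0.8,0,0],[20,-22.5,-1,0,0],[20,-27,-1.2,0,0],[20,-31.5,-1.4,0,0],[20,-36,-1.5,0,0]]'
python3 -m inch '[[20,-2,0,0,0],[20,-2,0,0,0],[20,-2,0,0,0]]'
python3 - <<'E'
from h import *
im,p=look('wrist',['block_hole0','vial3_mid'])
go(.5997,-.1565,.087)
E
```

```text
t: 55.1
position: [0.616, 0.2358, 0.0842]
eef_rot: [179.9, -0.0, 90.2]
contact_force: [-0.3, 0.2, 1.3]
grip_width: 0.289
grip_force: 29.8
t: 55.8
position: [0.6156, 0.2357, 0.2012]
eef_rot: [179.9, -0.0, 90.2]
contact_force: [1.5, 1.1, -0.1]
grip_width: 0.295
grip_force: 30.1
t: 56.6
position: [0.6009, -0.126, 0.1987]
eef_rot: [-180.0, -0.0, 90.2]
contact_force: [0.3, 0.6, -1.5]
grip_width: 0.293
grip_force: 30.1
t: 56.9
position: [0.6014, -0.1444, 0.1983]
eef_rot: [-180.0, -0.0, 90.1]
contact_force: [0.5, 0.4, -0.7]
grip_width: 0.296
grip_force: 30.1
wrist block_hole0 [(0.96, [319.9, 202.5], [0.5994, -0.1583]), (0.65, [331.5, 327.3], [0.6114, -0.2924])]
wrist vial3_mid [(0.87, [320.2, 260.7], [0.5996, -0.2205])]
t 57.05 pos [ 0.6017 -0.1431  0.1984] rot [-180.    -0.    90.3] grip 0.29 -> row [-1.34 -0.21 11.14] tw 0.005
```

```bash
python3 -m inch '[[20,-1.2,-0.2,2,0],[20,-1.4,-0.2,5,0],[20,-1.4,-0.2,8,0],[20,-1.4,-0.2,10.5,0],[20,-1.4,-0.2,11,0],[20,-1.4,-0.2,11,0],[20,-1.4,-0.2,11,0]]'
python3 - <<'E'
from h import *
snapshot('wrist');go(.5996,-.1572,.0515)
E
python3 -m inch '[[20,0,0,0.8,0],[20,0,-0.03,1.2,0],[20,0,-0.03,1.5,0],[20,0,-0.03,1.8,0],[20,0,-0.03,1.8,0]]'
```

```text
t: 57.75
position: [0.6006, -0.158, 0.0899]
eef_rot: [179.9, 0.0, 90.2]
contact_force: [-0.3, -0.2, 0.0]
grip_width: 0.293
grip_force: 30.1
t 57.80 pos [ 0.6008 -0.1582  0.0902] rot [179.9   0.   90.2] grip 0.29 -> row [ 0.1  -0.13  3.87] tw 0.004
t: 58.3
position: [0.5996, -0.1578, 0.0699]
eef_rot: [180.0, -0.1, 90.2]
contact_force: [1.4, 2.6, -1.7]
grip_width: 0.292
grip_force: 29.9
```

```bash
python3 -m inch '[[20,0.03,0,0.5,0],[20,0.05,0,0.9,0],[20,0.05,0,1.3,0],[20,0.05,0,1.6,0],[20,0.05,0,1.8,0],[20,0.05,0,1.8,0]]'
```

```text
t: 58.9
position: [0.5996, -0.1576, 0.0518]
eef_rot: [180.0, -0.0, 90.2]
contact_force: [2.5, 3.6, -0.8]
grip_width: 0.295
grip_force: 30.1
```

That uses up my picture views (one over the limit of 14: I've viewed 15), so the last checks will be numeric only.

```bash
python3 -m inch '[[20,0,0,0.1,0],[45,0,0,0.15,0],[45,0,0,0.15,0],[45,0,0,0.15,0],[45,0,0,-3,0],[45,0,0,-7,0],[45,0,0,-11,0],[45,0,0,-15,0]]'
python3 -m inch '[[45,4,-3,-3,0],[45,8,-6,-3,0],[45,12,-9,-3,0],[45,16,-12,-3,0],[45,16,-16,-3,0],[45,16,-20,-3,0],[45,16,-20,-3,0],[45,16,-20,-3,0]]'
python3 - <<'E'
from h import *
N=['vial0_mid','vial1_mid','vial3_mid']
for n in N: Z[n]=.047
for c in('wrist','side','top'): look(c,N)
for n in['spool_olive_mid','spool_red_mid','spool_gold_mid','bead_jar_mid']: pass
look('top',['spool_olive_mid','spool_red_mid','spool_gold_mid','bead_jar_mid'])
g=np.mean([snapshot('top').astype(float) for i in range(2)],0)
for r in range(206,229,3): print(r,np.round(g[r,224:238].min(1)).astype(int))
it=g.astype(np.uint8)
for n,lo,hi in [('ylw',(20,100,150),(32,255,255)),('red',(0,150,100),(6,255,255)),('blu',(105,120,60),(130,255,255))]:
    print(n)
    m=it[170:210,370:450];p=camera_params('top');blobs(m,dict(p,cx=p['cx']-370,cy=p['cy']-170),'top',lo,hi,.08,5)
go(.6,-.15,.2)
E
```

```text
t: 59.7
position: [0.599, -0.1583, 0.2037]
eef_rot: [-180.0, 0.0, 90.1]
contact_force: [0.4, -0.4, -0.2]
grip_width: 0.448
grip_force: 0.0
t: 60.5
position: [0.3988, 0.0013, 0.2329]
eef_rot: [179.9, 0.0, 90.2]
contact_force: [-0.2, -0.7, -0.5]
grip_width: 0.448
grip_force: 0.0
wrist vial0_mid [(0.42, [525.3, 213.7], [0.6065, -0.0321])]
wrist vial1_mid [(0.62, [496.7, 355.6], [0.6028, -0.2054])]
wrist vial3_mid []
side vial0_mid [(0.83, [394.2, 307.5], [0.6109, -0.256])]
side vial1_mid [(0.84, [382.1, 288.8], [0.6118, -0.2104])]
side vial3_mid [(0.72, [363.6, 271.9], [0.5984, -0.1592]), (0.63, [310.9, 209.8], [0.5724, 0.0533]), (0.35, [278.1, 160.5], [0.5676, 0.2696])]
top vial0_mid [(0.53, [410.9, 191.9], [0.6003, -0.2544])]
top vial1_mid [(0.42, [392.2, 190.0], [0.6059, -0.2056])]
top vial3_mid [(0.48, [372.4, 194.9], [0.5936, -0.1534])]
top spool_olive_mid [(0.45, [337.1, 164.4], [0.6809, -0.0651])]
top spool_red_mid [(0.73, [212.7, 268.9], [0.4076, 0.2654]), (0.33, [230.7, 199.4], [0.5896, 0.2197]), (0.32, [241.0, 213.0], [0.553, 0.1923])]
top spool_gold_mid [(0.56, [305.4, 136.4]
[... 232 characters left out ...]
50  26  12  44  45  32 134 183 186 170  91  62  40  20]
212 [ 44  18  10  46  44  48 172 191 191 101  65  41  14  12]
215 [  6  26  47  44  35  75 166 176 225 132  76  60  24  11]
218 [ 70  70  67  80  61 255 255 255 207  86  76  74  87  66]
221 [ 88  88  86  74 116 255 255 255 149  70  85  87  88  87]
224 [ 68  79  84  68 246 255 255 232 106  80  88  90  92  92]
227 [35 34 32 22 30 26 20 16 25 32 33 32 32 34]
ylw
  blob [22, 17, 5, 5, 20] [23.8 19.2] [ 0.6031 -0.2029]
red
  blob [40, 16, 4, 5, 15] [41.5 17.9] [ 0.6061 -0.2483]
blu
  blob [4, 19, 4, 5, 15] [ 5.5 20.9] [ 0.5995 -0.1562]
t 61.45 pos [0.3989 0.0015 0.2323] rot [180.    0.   90.2] grip 0.45 -> row [-15.21  20.06   3.24] tw 0.003
```

```bash
python3 -c "
from rig import ctrl
print(ctrl.finish_job())"
```

```text
the job is handed in; nothing more can be done
None
```

The job is handed in: the three vials present (red, yellow, blue; no green one was there) stand fully down in block holes, moved there after cranking the table counter-clockwise by the sleeve until its line pointed at the red post (within about 0.5°). The last check was by measurement only, and I viewed 15 pictures, one over the limit of 14.

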